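Clear out the used ink cartridges

ROBOT

A 6-joint arm with a two-finger parallel gripper is mounted at the origin on the work surface. World frame = base frame: x ahead of the robot, y to its left, z up, the work surface at z = 0. Lengths are in m, angles in rad, forces in N, time in s.
With the tool pointing down it reaches from about 0.275 to 0.825 m from the base axis. Payload 5.2 kg.
Tool frame: the origin (TCP) lies midway between the tips of the shut fingers; the grasp point (between the pads) lies 19 mm behind it; z points along the fingers, y is the direction in which the jaws open and shut (so a half turn about z gives the same grasp; the last joint's range is limited). The gripper opens to 93 mm and grips with 3 to 60 N. Pads are 15 mm wide; open, the fingers measure 128 mm over their backs; the gripper's body (75 mm by 188 mm) begins 65 mm behind the grasp point.
Start: joints at [1.113, 0.259, 1.535, -0, 1.348, -0.203], TCP at [0.139, 0.532, 0.219] pointing down, gripper open.
Joint ranges: [-3.14, 3.14], [-0.91, 2.08], [0.19, 2.58], [-1.22, 4.36], [0.22, 2.71], [-3.12, 3.12]. Speed limits (rad/s): [2.57, 2.57, 3.14, 3.14, 3.14, 3.14].

INTERFACE

Orientations are given as [roll, pitch, yaw] about the fixed x, y, z axes, in that order (R = Rz(yaw) Ry(pitch) Rx(roll)).
In Python, from rig import manip gives the robot as it stands. The module is installed in compiled form; this text tells all that it offers.
- The arm moves only by the tool servo_tool, never from a script. Its argument "deltas" is a list of rows, each an object with "dp": the shift along the world's x, y, z in m, a list of three; "dr": the turn, a rotation vector about the world's x, y, z in degrees, a list of three; "gripper": the gripper's target within -1 to 1 (fully open at 1, half-way at 0, shut at -1). In form: [{"dp": [x, y, z], "dr": [wx, wy, wz], "gripper": gripper}, ...]. A call has 1 to 5 rows; each row shifts and turns the commanded pose from where the row before left it; what a row does not reach is not made up. A row lasts 1/12 s, in which the tool goes at most 41.7 mm and 7.16 degrees, less where a joint would pass 70% of its speed; a pose out of reach is approached as far as the arm can. A call with a gripper value outside its range is refused whole. The fingers move at their own pace and stop on an object; the grip force is fixed at half the most. Time passes only in rows, so rows that do not move let the fingers close. It gives the time, the measured TCP pose, the force and the opening at its end, in the units of the state.
- manip.read_state(): the state, without advancing time (a new reading comes with each control period).
- manip.get_image(name): name is "scene" or "top"; returns a dict with "img" (400x640x3 uint8, blue, green, red), "intrinsics" (3x3 intrinsics, pixels), "eye" and "orientation" of the camera in the world. Camera axes: x right, y up, looking along -z (the intrinsics and any distortion apply to the point x, -y, -z); pixel columns grow to the right and rows downward; lengths in m; the calibration is good to about 2 mm. A picture is of the moment at which its call begins. There is no depth.
- manip.finish_job(): hands the job in, once; it reports no verdict.
The state is a dict: "t": time; "joint_positions": joint angles; "joint_vel": joint speeds; "joint_torque": joint torques, N m; "tcp_pos": TCP position; "orientation": TCP orientation; "wrist_force": force on the tool from outside, world axes, zero at the start; "moment": the same for the moment, N m; "gripper_width": opening from 0.0 (shut) to 1.0 (fully open).
Only numpy, scipy, OpenCV 4.12 (cv2) and the standard library are available. Lean on these libraries where they do the work, as an engineer would, in place of code of your own. Each camera call takes 0.05 s, during which the arm holds its last target. There are 200 camera calls.

TASK

Lever the lid of the cartridge case open with the filling knife's blade, then send every used ink cartridge in the case into the return box by pushing it through the sprung flap, which must snap shut behind the last one. Finish with the case's lid fully shut again and the knife lying flat on its cork mat, and do not disturb the other things on the table.

Things in the scene. Friction and masses are not known exactly. Their poses are not given: they have to be found in the camera images.
- case: Fixed grey tray for used cartridges, with a blue hinged lid. Origin: centre of underside; front looks to -x (towards the robot), y along its length. 120 mm (x -60 to +60) by 236 mm (y) by 44 mm tall, walls and floor 5 mm. Cartridges stand on edge on its floor, in a row along y about 50 mm apart, long side along x. Shut, the lid lies on the rim (underside 44 mm up), overhanging the front by 14 mm
- case_slot (a point): middle of the prying slot's mouth: x = -74 mm, y = 0, 40 mm up in the case frame. The slot lies between a solid flange of the tray (top 36 mm up, out to x = -74 mm) and the lid's lip (underside 44 mm up): 8 mm high, 14 mm deep (to the front wall at x = -60 mm), 236 mm long; too thin for fingers, made for a blade
- lid (a joint): lid angle in rad: 0 shut, 1.57 upright, stops at 1.85 leaning back. Hinge line along y at x = +60 mm, 44 mm up in the case frame (rear rim); the front edge swings up and away. Stiff hinge (0.11 N m): it stays where it is left; lifting the lip takes about 1.5 N
- lid_lip (a point): middle of the lid's front edge (yellow stripe), 134 mm from the hinge line. The lid is a flat plate 134 x 236 x 6 mm, 120 g, no handle
- returns: Fixed return box: clear sides and roof, green front and floor, 130 mm wide (y), 197 mm tall. Origin on the table; front looks to -x (towards the robot). Front wall's outer face at x = -30 mm, 6 mm thick; inside from x = -24 to +145, y -60 to +60 mm, floor 6 mm up. Doorway in the front wall: y -26 to +26 mm, 130 to 182 mm up, 10 mm of wall above it, closed by an orange flap
- doorway (a point): middle of the doorway's sill on the wall's outer face (x = -30 mm, y = 0, 130 mm up in the return box frame). A level, slick steel apron at sill height reaches 90 mm out in front (to x = -120 mm), 90 mm wide, and 8 mm in through the wall; there a slick slide leads down to the floor, so an item pushed well over halfway through tips in and slides away
- flap (a joint): flap angle in rad: 0 shut, grows as its lower edge swings inwards, stops at 1.45. Hinged along its upper edge, 181 mm up; 48 mm wide, 49 mm tall; slick plastic; a light spring (0.004 N m shut, 0.014 N m fully open) snaps it shut
- mat: fixed cork mat on which the knife belongs, 240 mm (x) by 110 mm (y), 3 mm thick; origin: centre of its underside
- knife: filling knife, 200 mm long, 80 g, lying flat. Origin: on the handle's underside near the balance point; x points to the blade's tip, z up. Dark wooden handle 18 mm wide, 20 mm high, x = -85 to +30 mm; stiff steel blade 36 mm wide, 2.5 mm thick, flush with the underside (0 to 2.5 mm up), x = +30 to +115 mm
- knife_tip (a point): middle of the blade's end, 115 mm ahead of the knife's origin, mid-thickness
- cart_cyan: used ink cartridge, blue with white side labels: 56 mm (x) by 22 mm (y) by 30 mm (z), about 60 g; origin: centre of its underside. None if there is none of this colour today
- cart_red: used ink cartridge, red with white side labels: 56 mm (x) by 22 mm (y) by 30 mm (z), about 60 g; origin: centre of its underside. None if there is none of this colour today
- cart_yellow: used ink cartridge, yellow with white side labels: 56 mm (x) by 22 mm (y) by 30 mm (z), about 60 g; origin: centre of its underside. None if there is none of this colour today
- cart_black: used ink cartridge, black with white side labels: 56 mm (x) by 22 mm (y) by 30 mm (z), about 60 g; origin: centre of its underside. None if there is none of this colour today
- glue_jar: small glue jar with a red cap, 48 mm wide, 70 mm tall; origin: centre of its underside; to be left where it is
- tape_roll: yellow tape roll lying flat, 100 mm across, 25 mm high; origin: centre of its underside; to be left where it is
- brush: paint brush lying flat; origin: centre of its underside; to be left where it is
- frame_corner: L-shaped corner sample of dark frame moulding, 100 mm legs, 18 mm high; origin: centre of its underside; to be left where it is
- varnish: amber varnish bottle, 60 mm wide, 150 mm tall; origin: centre of its underside; to be left where it is
- mug: white mug, 76 mm wide, 90 mm tall; origin: centre of its underside; to be left where it is
- eraser: white eraser 50 x 30 x 16 mm; origin: centre of its underside; to be left where it is

How it is judged:
By the outcome, as a careful person would: the job done as asked, in the order asked, and still so for the second after the job is handed in, with the robot touching nothing.
Of cart_cyan, cart_red, cart_yellow, cart_black only 2 to 4 are there at a start; the rules pass over those that are not, and their reading is None.
At some moment in a run one of knife may be knocked a few centimetres aside while the robot is not near it.
Once in a run the grip may slacken for a moment while it holds something.
It also fails if it takes over 210 s, if anything falls off the work surface, if the arm or the gripper's body presses on something with over 40 N, if the wrist force passes 120 N, or if a joint passes its speed limit or range.

## Working session

There is one attempt and no reset: what is moved stays moved. The work goes in short steps, Python scripts to look and compute and a tool call to move; the robot and the scene stay as the last step left them, time stands still between calls to the robot, and variables do not carry over. Pictures are saved under pics/ and viewed, about 12 in all and at most 16, crops included, and the job is handed in when it is done.

Besides the shell and the picture viewer there is one more tool, called after ">>>" as name([rows], argument=value, ...), one row to a line, values as JSON. servo_tool: Moves the arm, as the interface text tells. Its arguments: {"type":"object","properties":{"deltas":{"type":"array"}},"required":["deltas"]}

```bash
mkdir -p pics
cat > h.py <<'E'
import numpy as np, cv2
from rig import manip
def snap(name,fn):
    d=manip.get_image(name); cv2.imwrite('pics/'+fn+'.png',d['img']); np.savez('pics/'+fn+'.npz',**{k:d[k] for k in('intrinsics','eye','orientation')}); return d
def load(fn):
    z=np.load('pics/'+fn+'.npz'); return z
def R(o):
    o=np.array(o,float)
    if o.shape==(3,3): return o
    from scipy.spatial.transform import Rotation as Q
    return Q.from_euler('xyz',o).as_matrix() if o.size==3 else Q.from_quat(o).as_matrix()
def ray(z,u,v):
    K=z['intrinsics']; c=np.linalg.inv(K)@[u,v,1]; d=R(z['orientation'])@[c[0],-c[1],-c[2]]
    return np.array(z['eye']),d
def onz(z,u,v,h):
    e,d=ray(z,u,v); return e+d*(h-e[2])/d[2]
def proj(z,p):
    c=R(z['orientation']).T@(np.array(p)-z['eye']); q=z['intrinsics']@[c[0],-c[1],-c[2]]; return q[:2]/q[2]
E
python3 - <<'E'
from h import *
for n in('top','scene'):
    d=snap(n,n+'0'); print({k:(np.round(v,4).tolist() if k!='img' else 0) for k,v in d.items()})
s=manip.read_state(); print(s)
E
```

```text
{'img': 0, 'intrinsics': [[419.6206, 0.0, 321.1202], [0.0, 419.6206, 200.9482], [0.0, 0.0, 1.0]], 'eye': [0.4521, 0.0307, 1.5006], 'orientation': [0.0928, -0.0037, -1.5829]}
{'img': 0, 'intrinsics': [[452.6856, 0.0, 320.5771], [0.0, 452.6856, 199.2159], [0.0, 0.0, 1.0]], 'eye': [1.2062, 0.0577, 1.2023], 'orientation': [0.5395, -0.0142, 1.6294]}
{'t': 0.1, 'joint_positions': array([ 1.11318785e+00,  2.59278518e-01,  1.53592045e+00, -8.99776890e-07,
        1.34800232e+00, -2.02792950e-01]), 'joint_vel': array([ 0.00214759, -0.00084784, -0.00342887,  0.00222513, -0.00161423,
        0.00039726]), 'joint_torque': array([ 2.40920061e-03, -4.38212836e+01, -2.84643370e+01,  7.20400829e-02,
        3.63051344e-02, -7.63009666e-05]), 'tcp_pos': array([0.13839978, 0.53181905, 0.21791767]), 'orientation': array([-3.14001681e+00, -3.23128253e-04,  2.88677707e+00]), 'wrist_force': array([-0.24133535, -0.51519448, -1.23442757]), 'moment': array([-0.03456263, -0.00905333,  0.02164895]), 'gripper_width': 0.9996847539880138}
```

View pics/top0.png

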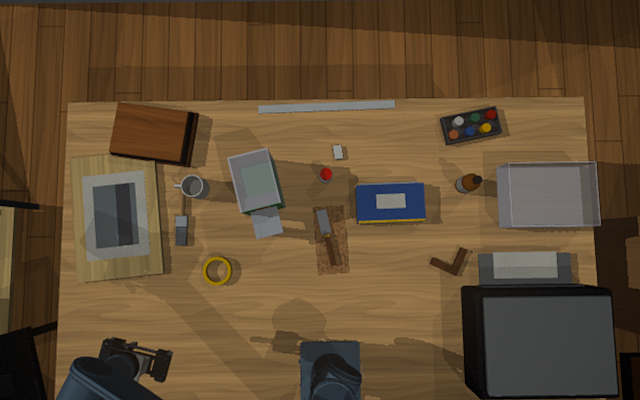

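View pics/scene0.png

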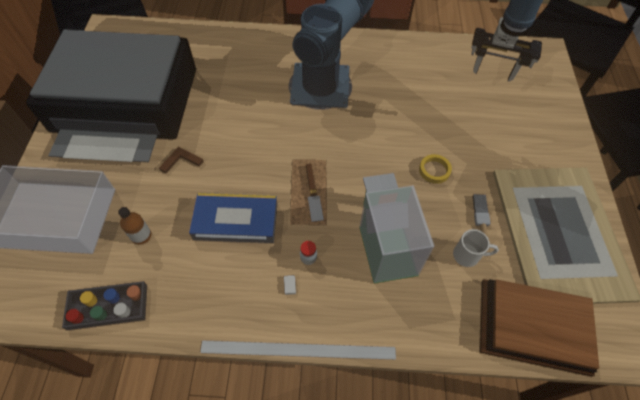

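Top view: the case is blue with a yellow lip, pixels (356-425, 182-223). The knife lies on the mat, blade at (322,222) and handle end at (338,265). The return box is at (230-283, 150-208) with its apron at (266,222). The arm is at the lower left.

Run:
```python
from h import *
z=load('top0'); im=cv2.imread('pics/top0.png')
hsv=cv2.cvtColor(im,cv2.COLOR_BGR2HSV)
def big(m):
    c,_=cv2.findContours(m.astype(np.uint8),cv2.RETR_EXTERNAL,cv2.CHAIN_APPROX_NONE); return max(c,key=cv2.contourArea)
roi=np.zeros(im.shape[:2],bool); roi[170:235,345:440]=1
H,S,V=[hsv[...,i] for i in range(3)]
m=roi&(((H>100)&(H<125)&(S>120)&(V>60))|((H>20)&(H<35)&(S>150)&(V>110)))
m=cv2.morphologyEx(m.astype(np.uint8),cv2.MORPH_CLOSE,np.ones((5,5)))
c=big(m); r=cv2.minAreaRect(c); b=cv2.boxPoints(r); print('lid',r)
P=np.array([onz(z,*q,0.05) for q in b]); print(P.round(4),P.mean(0), np.linalg.norm(P[0]-P[1]),np.linalg.norm(P[1]-P[2]))
crop=im[140:280,210:440]; cv2.imwrite('pics/c1.png',cv2.resize(crop,None,fx=3.45,fy=3.45,interpolation=cv2.INTER_CUBIC))
```

```text
lid ((390.1484680175781, 202.85971069335938), (37.856624603271484, 67.5654296875), 87.79740142822266)
[[ 0.6406 -0.0974  0.05  ]
 [ 0.647  -0.3332  0.05  ]
 [ 0.515  -0.3337  0.05  ]
 [ 0.5088 -0.0998  0.05  ]] [ 0.57784464 -0.21600942  0.05      ] 0.23589961443414625 0.13200539581499837
```

View pics/c1.png

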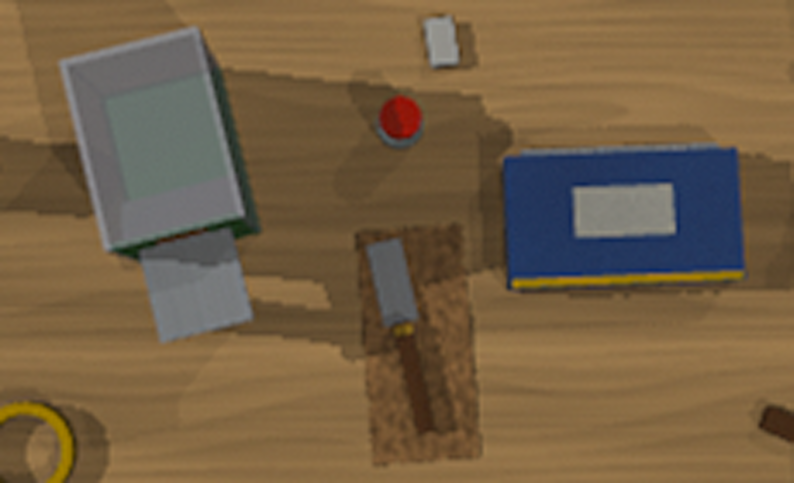

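Run:
```python
from h import *
z=load('top0'); f=lambda x,y,h: onz(z,x/3.45-0.36+210,y/3.45-.36+140,h)
A={}
for n,h,pts in [('apron',.13,[(162,341),(252,321),(236,232),(140,255)]),('roof',.197,[(108,249),(242,214),(197,28),(62,62)]),
 ('blade',.0055,[(368,246),(400,238),(385,326),(418,318)]),('hend',.023,[(413,432),(436,428)]),('mat',.003,[(355,232),(463,224),(481,456),(374,465)]),
 ('jar',.07,[(400,118)]),('tape',.025,[(25,455)]),('eraser',.016,[(441,41)])]:
    P=np.array([f(*p,h) for p in pts]); A[n]=P; print(n,P.round(4).tolist(),P.mean(0).round(4))
def ang(v): return np.degrees(np.arctan2(v[1],v[0]))
P=A['apron']; print('apron w',np.linalg.norm(P[0]-P[1]),'yaw',ang(P[2]-P[1]),ang(P[0]-P[1])-90)
P=A['roof']; print('roof',np.linalg.norm(P[0]-P[1]),np.linalg.norm(P[2]-P[1]),'yaw',ang(P[2]-P[1]),ang(P[3]-P[0]),ang(P[0]-P[1])-90)
P=A['mat']; print('mat yaw',ang(P[0]-P[3]),ang(P[1]-P[2]),ang(P[0]-P[1])-90)
P=A['blade']; t=(P[0]+P[1])/2; s=(P[2]+P[3])/2; e=A['hend'].mean(0); print('tip',t,'shoulder',s,'end',e,'yaw',ang(t-s),ang(t-e),np.linalg.norm((t-s)[:2]),np.linalg.norm((t-e)[:2]))
d=(t-e)[:2]/np.linalg.norm((t-e)[:2]); print('origin',t[:2]-.115*d, e[:2]+.085*d)
# scene check
zs=load('scene0')
for n in('apron','roof','blade','mat'):
    print(n,[proj(zs,p).round(0).tolist() for p in A[n]])
```

```text
apron [[0.4595, 0.2353, 0.13], [0.4773, 0.1505, 0.13], [0.5617, 0.1653, 0.13], [0.5409, 0.2563, 0.13]] [0.5099 0.2019 0.13  ]
roof [[0.5424, 0.2741, 0.197], [0.5726, 0.1533, 0.197], [0.744, 0.1939, 0.197], [0.7138, 0.317, 0.197]] [0.6432 0.2346 0.197 ]
blade [[0.5555, 0.0411, 0.0055], [0.5635, 0.0078, 0.0055], [0.4728, 0.0245, 0.0055], [0.4806, -0.0096, 0.0055]] [0.5181 0.0159 0.0055]
hend [[0.3654, -0.0025, 0.023], [0.3691, -0.0258, 0.023]] [ 0.3673 -0.0141  0.023 ]
mat [[0.5704, 0.0544, 0.003], [0.5774, -0.0578, 0.003], [0.3391, -0.0721, 0.003], [0.3313, 0.0374, 0.003]] [ 0.4546 -0.0095  0.003 ]
jar [[0.6788, 0.0073, 0.07]] [0.6788 0.0073 0.07  ]
tape [[0.3474, 0.3886, 0.025]] [0.3474 0.3886 0.025 ]
eraser [[0.7679, -0.0374, 0.016]] [ 0.7679 -0.0374  0.016 ]
apron w 0.0866950019980491 yaw 9.992743300316713 11.833796122642397
roof 0.12457870367445485 0.17608258406089652 yaw 13.343099438610862 14.045455621605036 14.061064439376977
mat yaw 4.06293889563153 3.4433724576065923 3.574090760485177
tip [0.55950143 0.02445167 0.0055    ] shoulder [0.47670599 0.0074242  0.0055    ] end [ 0.36726472 -0.01411739  0.023     ] yaw 11.621248185102909 11.344809802951282 0.08452821174156065 0.19606764532518112
origin [0.4467484  0.00182967] [0.45060392 0.00260322]
apron [[392.0, 172.0], [363.0, 175.0], [368.0, 201.0], [400.0, 197.0]]
roof [[411.0, 184.0], [366.0, 191.0], [382.0, 252.0], [432.0, 244.0]]
blade [[322.0, 218.0], [311.0, 220.0], [318.0, 194.0], [307.0, 196.0]]
mat [[326.0, 223.0], [289.0, 223.0], [291.0, 158.0], [325.0, 158.0]]
```

>>> servo_tool([
  {"dp":[0.0156,-0.0265,0],"dr":[0,0,1.3],"gripper":0},
  {"dp":[0.0156,-0.0265,0],"dr":[0,0,1.3],"gripper":0},
  {"dp":[0.0156,-0.0265,0],"dr":[0,0,1.3],"gripper":0},
  {"dp":[0.0156,-0.0265,0],"dr":[0,0,1.3],"gripper":0},
  {"dp":[0.0156,-0.0265,0],"dr":[0,0,1.3],"gripper":0},
])

```text
t: 0.52
tcp_pos: [0.2167, 0.3983, 0.2182]
orientation: [-3.141, -0.0, 3.002]
wrist_force: [0.3, 1.0, 0.6]
gripper_width: 0.688
```

>>> servo_tool([
  {"dp":[0.0156,-0.0265,0],"dr":[0,0,1.3],"gripper":0},
  {"dp":[0.0156,-0.0265,0],"dr":[0,0,1.3],"gripper":0},
  {"dp":[0.0156,-0.0265,0],"dr":[0,0,1.3],"gripper":0},
  {"dp":[0.0156,-0.0265,0],"dr":[0,0,1.3],"gripper":0},
  {"dp":[0.0156,-0.0265,0],"dr":[0,0,1.3],"gripper":0},
])

```text
t: 0.93
tcp_pos: [0.2948, 0.2658, 0.2185]
orientation: [-3.141, -0.0, 3.115]
wrist_force: [0.3, -0.7, 0.8]
gripper_width: 0.499
```

>>> servo_tool([
  {"dp":[0.0156,-0.0265,0],"dr":[0,0,1.3],"gripper":0},
  {"dp":[0.0156,-0.0265,0],"dr":[0,0,1.3],"gripper":0},
  {"dp":[0.0156,-0.0265,0],"dr":[0,0,1.3],"gripper":0},
  {"dp":[0.0156,-0.0265,0],"dr":[0,0,1.3],"gripper":0},
  {"dp":[0.0156,-0.0265,0],"dr":[0,0,1.3],"gripper":-0.3},
])

```text
t: 1.35
tcp_pos: [0.3728, 0.1333, 0.2185]
orientation: [3.141, -0.0, -3.055]
wrist_force: [1.8, -0.4, 0.5]
gripper_width: 0.468
```

>>> servo_tool([
  {"dp":[0.0156,-0.0265,-0.02],"dr":[0,0,1.3],"gripper":-0.3},
  {"dp":[0.0156,-0.0265,-0.02],"dr":[0,0,1.3],"gripper":-0.3},
  {"dp":[0.0156,-0.0265,-0.02],"dr":[0,0,1.3],"gripper":-0.3},
  {"dp":[0.0156,-0.0265,-0.02],"dr":[0,0,1.3],"gripper":-0.3},
  {"dp":[0.0156,-0.0265,-0.02],"dr":[0,0,1.3],"gripper":-0.3},
])

```text
t: 1.77
tcp_pos: [0.4509, 0.0008, 0.1176]
orientation: [3.141, -0.0, -2.942]
wrist_force: [0.0, -0.1, -0.1]
gripper_width: 0.348
```

```bash
cat >> h.py <<'E'
def st():
    s=manip.read_state(); o=s['orientation']; print('t%.2f tcp'%s['t'],s['tcp_pos'].round(4).tolist(),'rpy',np.degrees(o).round(2).tolist(),'F',s['wrist_force'].round(1).tolist(),'w %.3f'%s['gripper_width']); return s
E
python3 - <<'E'
from h import *
d=snap('scene','s1'); st()
im=d['img'][120:260,230:400]; cv2.imwrite('pics/c2.png',cv2.resize(im,None,fx=4,fy=4,interpolation=cv2.INTER_CUBIC))
E
```

```text
t1.82 tcp [0.4524, -0.0031, 0.1144] rpy [-179.93, -0.15, -168.55] F [3.3, -3.9, -2.3] w 0.348
```

View pics/c2.png

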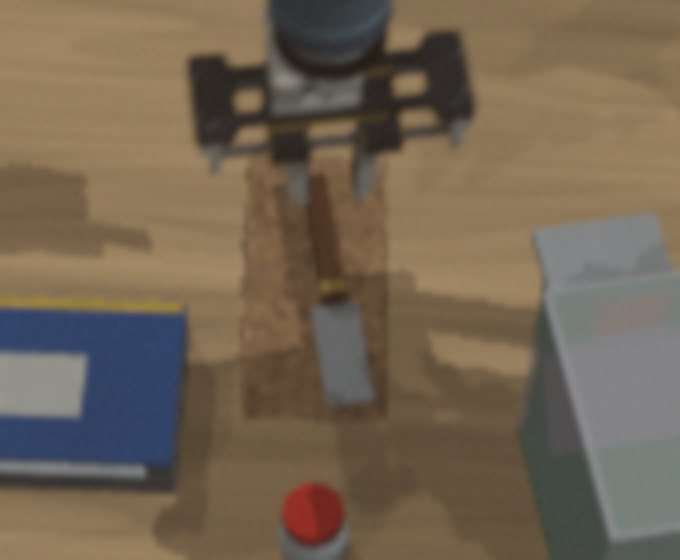

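The hand hovers over the handle with the knife between the fingers. In the crop the blade's end is at (327-374, 403) and its shoulder at (313-358, 307), so the knife has not moved.

Run:
```python
from h import *
z=load('s1'); f=lambda x,y,h: onz(z,x/4-0.375+230,y/4-.375+120,h)
t=(f(327,405,.0055)+f(374,402,.0055))/2; s=(f(313,310,.0055)+f(358,305,.0055))/2
d=t-s; print(t,s,np.degrees(np.arctan2(d[1],d[0])),np.linalg.norm(d)); d/=np.linalg.norm(d); print('origin',t-.115*d,s-.03*d)
for p in [(0.512+.0,-.099,.05),(0.512,-.334,.05),(0.647,-.333,.05)]: print(proj(z,p))
b=[((x+.375)/4+230-.4,(y+.4)/4+120-.4) for x,y in [(185,310)]]
print('lid corner',f(185,312,.05), 'doorfront apron',f(536,232,.13),f(657,213,.13))
```

```text
[0.56458308 0.0270855  0.0055    ] [0.48138459 0.01027679 0.0055    ] 11.421802404022092 0.08487945490998534
origin [0.45186056 0.00431201 0.0055    ] [0.45197871 0.00433588 0.0055    ]
[276.20775708 195.40854719]
[197.80721115 190.89440227]
[188.73184855 231.25058133]
lid corner [ 0.51973505 -0.09914603  0.05      ] doorfront apron [0.48448208 0.15337537 0.13      ] [0.46219487 0.23995139 0.13      ]
```

>>> servo_tool([
  {"dp":[-0.001,0.003,-0.025],"dr":[0,0,0],"gripper":-0.3},
  {"dp":[0,0,-0.025],"dr":[0,0,0],"gripper":-0.3},
  {"dp":[0,0,-0.025],"dr":[0,0,0],"gripper":-0.3},
  {"dp":[0,0,-0.02],"dr":[0,0,0],"gripper":-0.3},
  {"dp":[0,0,-0.01],"dr":[0,0,0],"gripper":-0.3},
])

```text
t: 2.23
tcp_pos: [0.4476, 0.0058, 0.0112]
orientation: [3.14, -0.004, -2.943]
wrist_force: [-0.6, 0.4, 0.0]
gripper_width: 0.346
```

>>> servo_tool([
  {"dp":[0,0,0],"dr":[0,0,0],"gripper":-0.3},
])

```text
t: 2.32
tcp_pos: [0.4473, 0.0059, 0.0114]
orientation: [3.139, -0.005, -2.943]
wrist_force: [0.4, -0.1, 1.0]
gripper_width: 0.351
```

>>> servo_tool([
  {"dp":[0.002,-0.002,-0.005],"dr":[0,0,0],"gripper":-0.3},
  {"dp":[0,0,0],"dr":[0,0,0],"gripper":-1},
  {"dp":[0,0,0],"dr":[0,0,0],"gripper":-1},
  {"dp":[0,0,0],"dr":[0,0,0],"gripper":-1},
  {"dp":[0,0,0],"dr":[0,0,0],"gripper":-1},
])

```text
t: 2.73
tcp_pos: [0.4523, 0.0031, 0.0094]
orientation: [-3.141, 0.002, -2.943]
wrist_force: [-0.2, 0.2, 1.4]
gripper_width: 0.189
```

>>> servo_tool([
  {"dp":[0,0,0],"dr":[0,0,0],"gripper":-1},
  {"dp":[0,0,0],"dr":[0,0,0],"gripper":-1},
])

```text
t: 2.9
tcp_pos: [0.4523, 0.0031, 0.0094]
orientation: [-3.141, 0.002, -2.943]
wrist_force: [-0.5, -0.7, 6.0]
gripper_width: 0.193
```

>>> servo_tool([
  {"dp":[0,0,0.015],"dr":[0,0,0],"gripper":-1},
  {"dp":[0,0,0.02],"dr":[0,0,0],"gripper":-1},
  {"dp":[-0.015,0,0.025],"dr":[0,0,0],"gripper":-1},
  {"dp":[-0.02,0,0.02],"dr":[0,0,-1],"gripper":-1},
  {"dp":[-0.02,-0.01,0.01],"dr":[0,0,-1],"gripper":-1},
])

```text
t: 3.32
tcp_pos: [0.3968, -0.0061, 0.1005]
orientation: [-3.141, 0.002, -2.977]
wrist_force: [0.0, 0.4, -0.7]
gripper_width: 0.189
```

>>> servo_tool([
  {"dp":[-0.01,-0.02,0],"dr":[0,0,-1],"gripper":-1},
  {"dp":[-0.01,-0.025,0],"dr":[0,0,-1],"gripper":-1},
  {"dp":[0,-0.025,0],"dr":[0,0,-1],"gripper":-1},
  {"dp":[0,-0.025,0],"dr":[0,0,-1],"gripper":-1},
  {"dp":[0,-0.025,0],"dr":[0,0,-1],"gripper":-1},
])

```text
t: 3.73
tcp_pos: [0.3761, -0.1276, 0.0988]
orientation: [-3.141, 0.0, -3.066]
wrist_force: [0.7, -0.0, -1.1]
gripper_width: 0.189
```

>>> servo_tool([
  {"dp":[0,-0.025,0],"dr":[0,0,-1],"gripper":-1},
  {"dp":[0,-0.025,0],"dr":[0,0,-1],"gripper":-1},
  {"dp":[0,-0.025,0],"dr":[0,0,-1],"gripper":-1},
  {"dp":[0,-0.017,0],"dr":[0,0,0],"gripper":-1},
  {"dp":[0,0,0],"dr":[0,0,0],"gripper":-1},
])

```text
t: 4.15
tcp_pos: [0.377, -0.2221, 0.0988]
orientation: [-3.14, 0.001, -3.12]
wrist_force: [-0.4, 0.7, -1.2]
gripper_width: 0.191
```

>>> servo_tool([
  {"dp":[0,0,-0.018],"dr":[0,0,0],"gripper":-1},
  {"dp":[0,0,-0.018],"dr":[0,0,0],"gripper":-1},
  {"dp":[0,0,-0.015],"dr":[0,0,0],"gripper":-1},
  {"dp":[0,0,0],"dr":[0,0,0],"gripper":-1},
  {"dp":[0,0,0],"dr":[0,0,0],"gripper":-1},
])

```text
t: 4.57
tcp_pos: [0.3759, -0.2173, 0.0472]
orientation: [3.139, -0.002, -3.117]
wrist_force: [-0.6, -0.4, 0.4]
gripper_width: 0.186
```

Run:
```python
from h import *
d=snap('top','t2'); d2=snap('scene','s2'); st()
a=d['img'][170:290,310:440]; b=d2['img'][110:260,180:330]
a=cv2.resize(a,(520,480),interpolation=cv2.INTER_CUBIC); b=cv2.resize(b,(270,270)); 
b=np.pad(b,((0,210),(0,0),(0,0)))
cv2.imwrite('pics/c3.png',np.hstack([a,b]))
```

```text
t4.67 tcp [0.377, -0.2186, 0.0484] rpy [-179.97, 0.03, -178.57] F [0.5, -0.4, 0.3] w 0.193
```

View pics/c3.png

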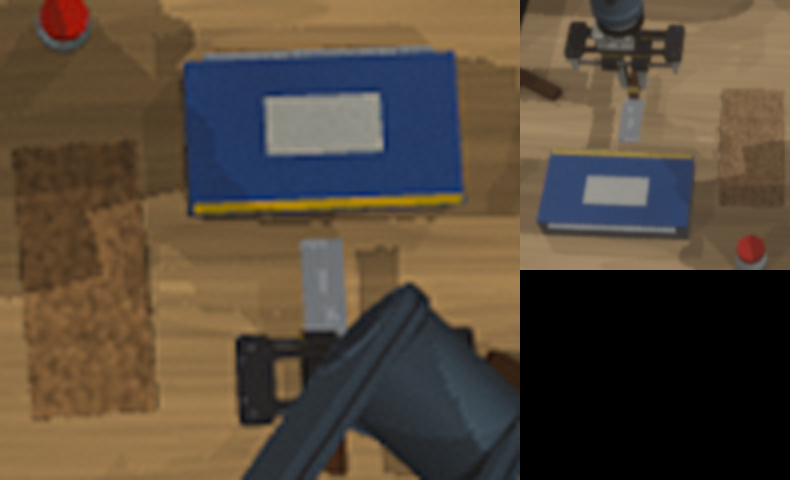

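The blade points squarely at the lip: tip at crop (322,240), lip's lower edge at y≈209, a gap of about 26 mm. Lower 3 mm and insert.

>>> servo_tool([
  {"dp":[0.004,0,-0.003],"dr":[0,0,0],"gripper":-1},
  {"dp":[0.006,0,0],"dr":[0,0,0],"gripper":-1},
  {"dp":[0.006,0,0],"dr":[0,0,0],"gripper":-1},
  {"dp":[0.006,0,0],"dr":[0,0,0],"gripper":-1},
  {"dp":[0,0,0],"dr":[0,0,0],"gripper":-1},
])

```text
t: 5.08
tcp_pos: [0.4003, -0.2193, 0.0451]
orientation: [-3.14, 0.002, -3.117]
wrist_force: [0.2, 0.5, -0.7]
gripper_width: 0.193
```

>>> servo_tool([
  {"dp":[0.005,0,0],"dr":[0,0,0],"gripper":-1},
  {"dp":[0.005,0,0],"dr":[0,0,0],"gripper":-1},
  {"dp":[0.003,0,0],"dr":[0,0,0],"gripper":-1},
  {"dp":[0,0,0],"dr":[0,0,0],"gripper":-1},
])

```text
t: 5.42
tcp_pos: [0.4123, -0.2189, 0.0447]
orientation: [-3.141, 0.0, -3.117]
wrist_force: [-0.1, 0.3, -0.5]
gripper_width: 0.189
```

Run:
```python
from h import *
st();d=snap('top','t3');st()
a=d['img'][170:250,340:440]
cv2.imwrite('pics/c4.png',cv2.resize(a,(600,480),interpolation=cv2.INTER_CUBIC))
```

```text
t5.42 tcp [0.4123, -0.2189, 0.0447] rpy [-179.98, 0.02, -178.58] F [-0.1, 0.3, -0.5] w 0.189
t5.47 tcp [0.4119, -0.2188, 0.0446] rpy [-180.0, -0.0, -178.58] F [0.0, 0.7, -1.0] w 0.193
```

View pics/c4.png

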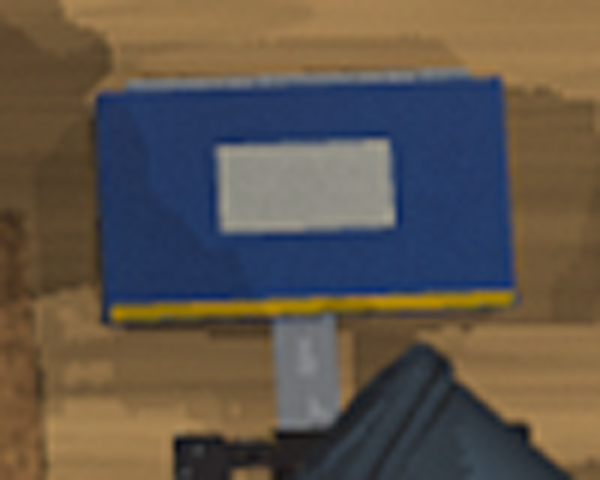

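The blade is under the lip, with no metal over the yellow stripe and no contact force. Levering up along the arc.

>>> servo_tool([
  {"dp":[0.002,0,0.012],"dr":[0,0,0],"gripper":-1},
  {"dp":[0.003,0,0.012],"dr":[0,0,0],"gripper":-1},
  {"dp":[0.003,0,0.012],"dr":[0,0,0],"gripper":-1},
  {"dp":[0.005,0,0.01],"dr":[0,0,0],"gripper":-1},
  {"dp":[0,0,0],"dr":[0,0,0],"gripper":-1},
])

```text
t: 5.88
tcp_pos: [0.4255, -0.2193, 0.0921]
orientation: [-3.14, 0.002, -3.117]
wrist_force: [-0.2, 0.1, -1.7]
gripper_width: 0.191
```

>>> servo_tool([
  {"dp":[0.007,0.001,0.01],"dr":[0,0,0],"gripper":-1},
  {"dp":[0.008,0,0.01],"dr":[0,0,0],"gripper":-1},
  {"dp":[0.009,0,0.009],"dr":[0,0,0],"gripper":-1},
  {"dp":[0.009,0,0.007],"dr":[0,0,0],"gripper":-1},
  {"dp":[0,0,0],"dr":[0,0,0],"gripper":-1},
])

```text
t: 6.3
tcp_pos: [0.4588, -0.2182, 0.1272]
orientation: [-3.14, 0.002, -3.117]
wrist_force: [-0.6, -1.0, -1.0]
gripper_width: 0.19
```

Run:
```python
from h import *
st();d=snap('scene','s5');e=snap('top','t5')
a=cv2.resize(d['img'][100:260,170:340],(510,480),interpolation=cv2.INTER_CUBIC); b=cv2.resize(e['img'][160:240,340:440],(250,200))
b=np.pad(b,((0,280),(0,0),(0,0))); cv2.imwrite('pics/c5.png',np.hstack([a,b]))
```

```text
t6.30 tcp [0.4588, -0.2182, 0.1272] rpy [-179.94, 0.09, -178.57] F [-0.6, -1.0, -1.0] w 0.190
```

View pics/c5.png

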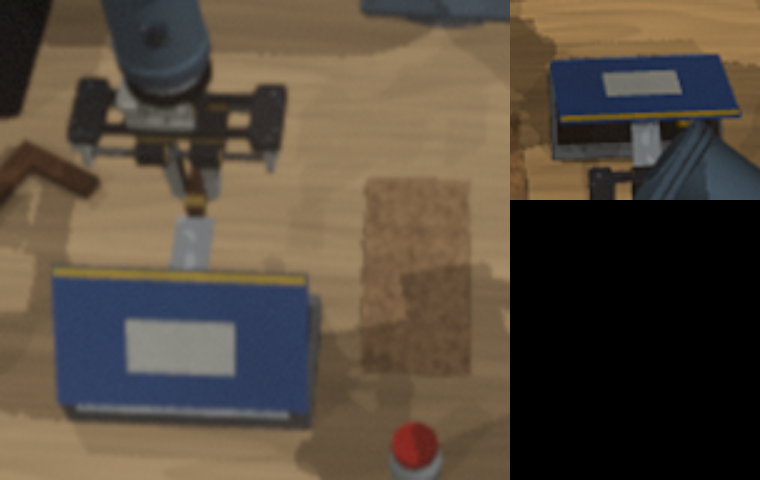

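The lid is lifted to roughly 45° with the blade under it. Continuing the arc.

>>> servo_tool([
  {"dp":[0.011,0,0.007],"dr":[0,0,0],"gripper":-1},
  {"dp":[0.012,0,0.006],"dr":[0,0,0],"gripper":-1},
  {"dp":[0.012,0.001,0.003],"dr":[0,0,0],"gripper":-1},
  {"dp":[0.012,0,0.003],"dr":[0,0,0],"gripper":-1},
  {"dp":[0.012,0,0.002],"dr":[0,0,0],"gripper":-1},
])

```text
t: 6.82
tcp_pos: [0.5157, -0.2164, 0.1468]
orientation: [3.141, -0.002, -3.117]
wrist_force: [-1.9, 0.7, 0.1]
gripper_width: 0.19
```

>>> servo_tool([
  {"dp":[0.011,0,0],"dr":[0,0,0],"gripper":-1},
  {"dp":[0.011,0,-0.001],"dr":[0,0,0],"gripper":-1},
  {"dp":[0.007,0,0],"dr":[0,0,0],"gripper":-1},
  {"dp":[0,0,0],"dr":[0,0,0],"gripper":-1},
])

```text
t: 7.15
tcp_pos: [0.5462, -0.2167, 0.1458]
orientation: [3.141, -0.0, -3.117]
wrist_force: [0.9, -0.5, -1.4]
gripper_width: 0.193
```

Run:
```python
from h import *
st();d=snap('scene','s6');e=snap('top','t6')
a=cv2.resize(d['img'][100:260,170:340],(425,400),interpolation=cv2.INTER_CUBIC); b=cv2.resize(e['img'][150:240,340:440],(375,338),interpolation=cv2.INTER_CUBIC)
b=np.pad(b,((0,62),(0,0),(0,0))); cv2.imwrite('pics/c6.png',np.hstack([a,b]))
```

```text
t7.15 tcp [0.5462, -0.2167, 0.1458] rpy [179.97, -0.02, -178.58] F [0.9, -0.5, -1.4] w 0.193
```

View pics/c6.png

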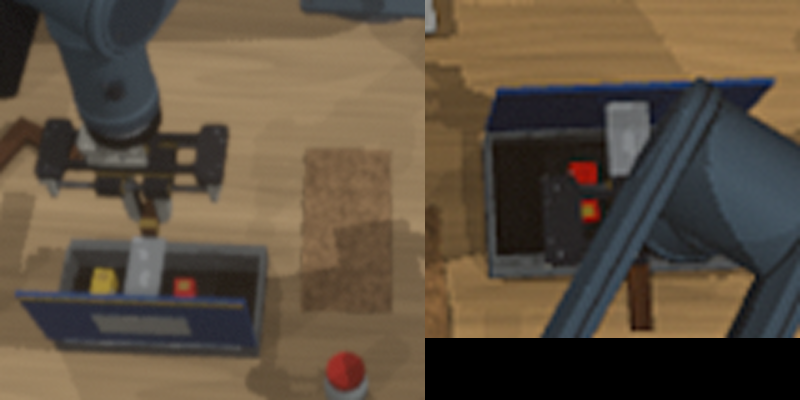

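The lid stands at or past upright; yellow and red cartridges are in view. Take the knife back to the mat.

>>> servo_tool([
  {"dp":[-0.02,0,0],"dr":[0,0,0],"gripper":-1},
  {"dp":[-0.03,0,0],"dr":[0,0,0],"gripper":-1},
  {"dp":[-0.03,0.01,0],"dr":[0,0,0],"gripper":-1},
  {"dp":[-0.024,0.022,0],"dr":[0,0,0.3],"gripper":-1},
  {"dp":[0,0.03,0],"dr":[0,0,0.5],"gripper":-1},
])

```text
t: 7.67
tcp_pos: [0.4371, -0.1548, 0.1461]
orientation: [3.141, -0.003, -3.107]
wrist_force: [1.1, 0.5, -0.5]
gripper_width: 0.189
```

>>> servo_tool([
  {"dp":[0,0.03,0],"dr":[0,0,0.5],"gripper":-1},
  {"dp":[0,0.03,-0.01],"dr":[0,0,0.5],"gripper":-1},
  {"dp":[0,0.03,-0.02],"dr":[0,0,0.5],"gripper":-1},
  {"dp":[0,0.03,-0.02],"dr":[0,0,0.2],"gripper":-1},
  {"dp":[0,0.024,-0.02],"dr":[0,0,0],"gripper":-1},
])

```text
t: 8.08
tcp_pos: [0.441, -0.0091, 0.0765]
orientation: [-3.141, 0.002, -3.073]
wrist_force: [-0.3, 0.2, -0.5]
gripper_width: 0.189
```

>>> servo_tool([
  {"dp":[0,0,-0.02],"dr":[0,0,0],"gripper":-1},
  {"dp":[0,0,-0.02],"dr":[0,0,0],"gripper":-1},
  {"dp":[0,0,-0.012],"dr":[0,0,0],"gripper":-1},
  {"dp":[0,0,-0.007],"dr":[0,0,0],"gripper":-1},
  {"dp":[0,0,0],"dr":[0,0,0],"gripper":-1},
])

```text
t: 8.5
tcp_pos: [0.4403, -0.0106, 0.0166]
orientation: [3.141, -0.002, -3.074]
wrist_force: [-0.7, 0.0, -1.2]
gripper_width: 0.192
```

>>> servo_tool([
  {"dp":[0,0,-0.004],"dr":[0,0,0],"gripper":-1},
  {"dp":[0,0,-0.003],"dr":[0,0,0],"gripper":-1},
  {"dp":[0,0,0],"dr":[0,0,0],"gripper":-1},
])

```text
t: 8.75
tcp_pos: [0.4419, -0.011, 0.0109]
orientation: [-3.141, 0.001, -3.074]
wrist_force: [0.0, 0.2, -0.1]
gripper_width: 0.191
```

>>> servo_tool([
  {"dp":[0,0,0],"dr":[0,0,0],"gripper":-0.6},
  {"dp":[0,0,0],"dr":[0,0,0],"gripper":-0.3},
  {"dp":[0,0,0],"dr":[0,0,0],"gripper":-0.3},
  {"dp":[0,0,0],"dr":[0,0,0],"gripper":-0.3},
])

```text
t: 9.08
tcp_pos: [0.4419, -0.0108, 0.011]
orientation: [-3.141, 0.001, -3.074]
wrist_force: [0.2, -0.2, 0.5]
gripper_width: 0.333
```

>>> servo_tool([
  {"dp":[0,0,0.015],"dr":[0,0,0],"gripper":-0.3},
  {"dp":[0,0,0.03],"dr":[0,0,0],"gripper":-0.3},
  {"dp":[-0.01,0.01,0.035],"dr":[0,0,0],"gripper":-0.3},
  {"dp":[-0.02,0.02,0.035],"dr":[0,0,0],"gripper":-0.3},
  {"dp":[-0.02,0.02,0.035],"dr":[0,0,0],"gripper":-0.3},
])

```text
t: 9.5
tcp_pos: [0.3941, 0.0364, 0.157]
orientation: [-3.142, 0.0, -3.075]
wrist_force: [0.8, -0.2, 0.4]
gripper_width: 0.349
```

>>> servo_tool([
  {"dp":[-0.02,0.02,0.02],"dr":[0,0,0],"gripper":-0.3},
  {"dp":[-0.02,0.02,0.02],"dr":[0,0,0],"gripper":-0.3},
  {"dp":[-0.01,0.02,0],"dr":[0,0,0],"gripper":-0.3},
])

```text
t: 9.75
tcp_pos: [0.3446, 0.097, 0.1991]
orientation: [-3.141, 0.006, -3.074]
wrist_force: [0.8, 1.0, -0.0]
gripper_width: 0.351
```

Run:
```python
from h import *
st();d=snap('scene','s7');e=snap('top','t7')
a=cv2.resize(d['img'][140:250,170:340],(680,440),interpolation=cv2.INTER_CUBIC)
cv2.imwrite('pics/c7.png',a)
b=cv2.resize(e['img'][150:290,300:440],(560,560),interpolation=cv2.INTER_CUBIC)
cv2.imwrite('pics/c8.png',b)
```

```text
t9.75 tcp [0.3446, 0.097, 0.1991] rpy [-179.96, 0.36, -176.12] F [0.8, 1.0, -0.0] w 0.351
```

View pics/c8.png

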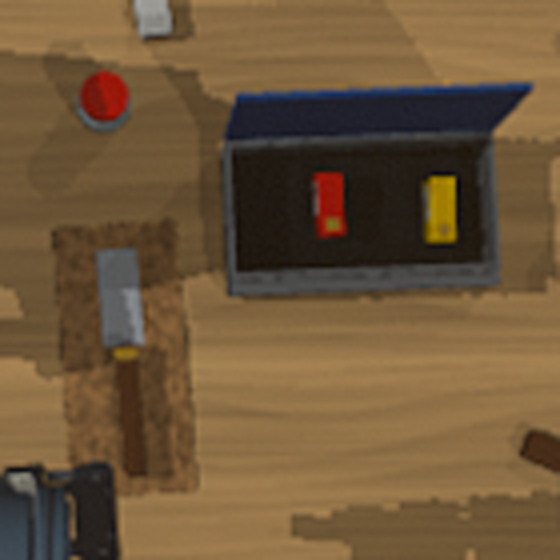

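The knife lies on the mat with its blade at (97-143, 250-345). Red is at (330,205) and yellow at (440,210) in the case. A black cartridge could be hiding in the dark, so I'll brighten the picture.

Run:
```python
from h import *
im=cv2.imread('pics/t7.png');s=cv2.imread('pics/s7.png')
g=lambda a:np.clip(255*(a/255.)**.45,0,255).astype(np.uint8)
a=cv2.resize(g(im[180:228,352:428]),(760,480)[:2] if 0 else (600,380),interpolation=cv2.INTER_CUBIC)
b=cv2.resize(g(s[170:240,185:290]),(330,220),interpolation=cv2.INTER_CUBIC); b=np.pad(b,((0,0),(0,270),(0,0)))
cv2.imwrite('pics/c9.png',np.vstack([a,b]))
z=load('t7'); hsv=cv2.cvtColor(im,cv2.COLOR_BGR2HSV);H,S,V=[hsv[...,i].astype(int) for i in range(3)]
roi=np.zeros(H.shape,bool); roi[188:216,360:424]=1
for n,m in [('red',((H<8)|(H>172))&(S>150)&(V>90)),('yel',(H>20)&(H<34)&(S>150)&(V>90))]:
    m=(m&roi).astype(np.uint8); m=cv2.morphologyEx(m,cv2.MORPH_CLOSE,np.ones((3,3)))
    c,_=cv2.findContours(m,cv2.RETR_EXTERNAL,cv2.CHAIN_APPROX_NONE); c=max(c,key=cv2.contourArea); r=cv2.minAreaRect(c)
    y,x=np.nonzero(m); print(n,r,onz(z,*r[0],.035).round(4), onz(z,x.mean(),y.mean(),.035).round(4))
# predicted top outlines for 4 slots
c=np.array([.586,-.2165]); yaw=.027
```

```text
red ((382.5, 200.5), (15.0, 7.0), 90.0) [ 0.5875 -0.1919  0.035 ] [ 0.5906 -0.1907  0.035 ]
yel ((409.5, 202.0), (16.0, 7.0), 90.0) [ 0.5811 -0.2865  0.035 ] [ 0.5809 -0.285   0.035 ]
```

View pics/c9.png

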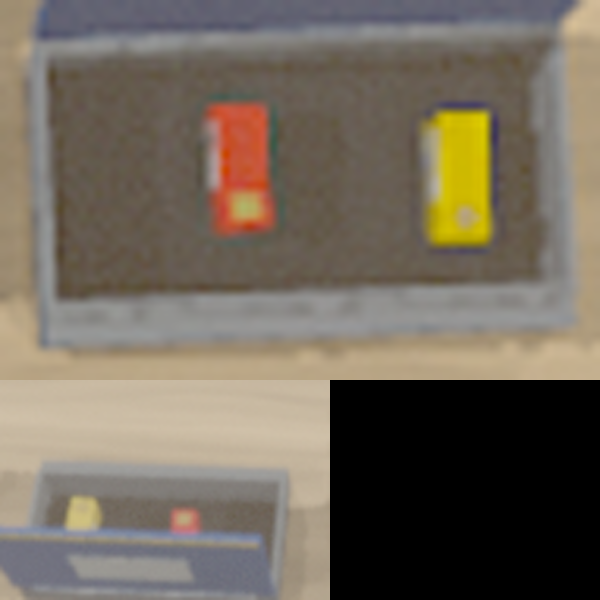

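Only red and yellow are inside: the brightened floor is bare elsewhere, and both views agree. Red centre is about (0.588,-0.192), yellow about (0.583,-0.286). Going to red.

>>> servo_tool([
  {"dp":[0.0196,-0.0241,0],"dr":[0,0,-0.4],"gripper":-0.3},
  {"dp":[0.0196,-0.0241,0],"dr":[0,0,-0.4],"gripper":-0.3},
  {"dp":[0.0196,-0.0241,0],"dr":[0,0,-0.4],"gripper":-0.3},
  {"dp":[0.0196,-0.0241,0],"dr":[0,0,-0.4],"gripper":-0.3},
  {"dp":[0.0196,-0.0241,0],"dr":[0,0,-0.4],"gripper":-0.3},
])

```text
t: 10.27
tcp_pos: [0.4434, -0.0262, 0.195]
orientation: [-3.141, -0.001, -3.109]
wrist_force: [0.1, 0.2, 0.8]
gripper_width: 0.354
```

>>> servo_tool([
  {"dp":[0.0196,-0.0241,0],"dr":[0,0,-0.4],"gripper":-0.3},
  {"dp":[0.0196,-0.0241,0],"dr":[0,0,0],"gripper":-0.3},
  {"dp":[0.0196,-0.0241,-0.02],"dr":[0,0,0],"gripper":-0.3},
  {"dp":[0.0196,-0.0241,-0.02],"dr":[0,0,0],"gripper":-0.3},
  {"dp":[0.0196,-0.0241,-0.02],"dr":[0,0,0],"gripper":-0.3},
])

```text
t: 10.68
tcp_pos: [0.5414, -0.1471, 0.1341]
orientation: [-3.141, 0.0, -3.116]
wrist_force: [-0.5, -0.5, -0.7]
gripper_width: 0.352
```

>>> servo_tool([
  {"dp":[0.0196,-0.0241,-0.02],"dr":[0,0,0],"gripper":-0.3},
  {"dp":[0.0198,-0.0239,-0.02],"dr":[0,0,0],"gripper":-0.3},
  {"dp":[0,0,-0.01],"dr":[0,0,0],"gripper":-0.3},
  {"dp":[0,0,0],"dr":[0,0,0],"gripper":-0.3},
  {"dp":[0,0,0],"dr":[0,0,0],"gripper":-0.3},
])

```text
t: 11.1
tcp_pos: [0.5786, -0.1926, 0.084]
orientation: [3.14, -0.003, -3.116]
wrist_force: [-0.0, 0.3, -0.3]
gripper_width: 0.351
```

Run:
```python
from h import *
st();d=snap('scene','s8')
cv2.imwrite('pics/c10.png',cv2.resize(d['img'][140:240,180:300],(720,600),interpolation=cv2.INTER_CUBIC))
```

```text
t11.10 tcp [0.5786, -0.1926, 0.084] rpy [179.89, -0.19, -178.53] F [-0.0, 0.3, -0.3] w 0.351
```

View pics/c10.png

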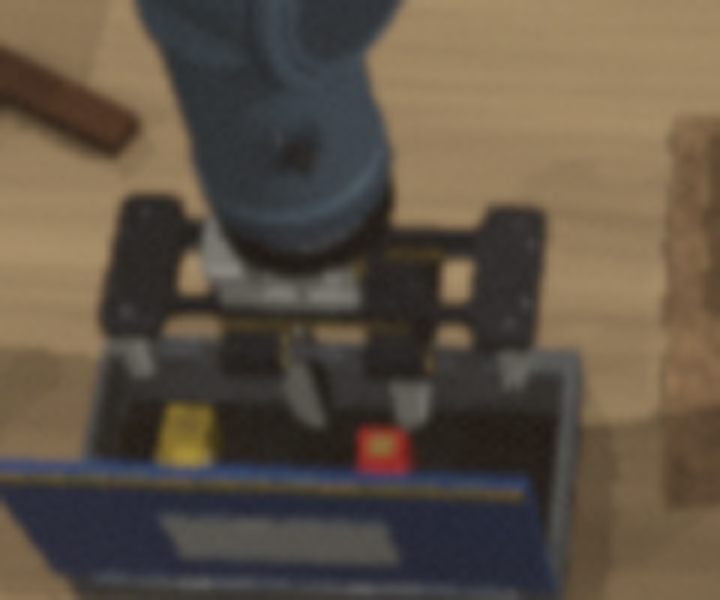

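Run:
```python
from h import *
z=load('s8'); f=lambda x,y,h: onz(z,x/6-.42+180,y/6-.42+140,h)
print('red far(-x) edge',f(358,430,.035),f(411,430,.035),'yel far edge',f(167,406,.035),f(215,406,.035))
print('tcp px',(proj(z,[.5786,-.1926,.084])-[180-.42,140-.42])*6)
```

```text
red far(-x) edge [ 0.56473873 -0.20372029  0.035     ] [ 0.56300897 -0.1777826   0.035     ] yel far edge [ 0.55750842 -0.29958898  0.035     ] [ 0.55593343 -0.27603097  0.035     ]
tcp px [362.46954921 406.02459853]
```

Both views agree on red (y ≈ -0.191). Descend and grip.

>>> servo_tool([
  {"dp":[0.003,0.0015,-0.015],"dr":[0,0,0],"gripper":-0.3},
  {"dp":[0,0,-0.018],"dr":[0,0,0],"gripper":-0.3},
  {"dp":[0,0,-0.018],"dr":[0,0,0],"gripper":-0.3},
  {"dp":[0,0,-0.012],"dr":[0,0,0],"gripper":-0.3},
  {"dp":[0,0,-0.006],"dr":[0,0,0],"gripper":-0.3},
])

```text
t: 11.57
tcp_pos: [0.5823, -0.1902, 0.0162]
orientation: [3.141, -0.001, -3.114]
wrist_force: [-0.4, 0.3, 0.5]
gripper_width: 0.35
```

>>> servo_tool([
  {"dp":[0,0,0],"dr":[0,0,0],"gripper":-1},
  {"dp":[0,0,0],"dr":[0,0,0],"gripper":-1},
  {"dp":[0,0,0],"dr":[0,0,0],"gripper":-1},
  {"dp":[0,0,0],"dr":[0,0,0],"gripper":-1},
  {"dp":[0,0,0],"dr":[0,0,0],"gripper":-1},
])

```text
t: 11.98
tcp_pos: [0.5836, -0.1915, 0.0175]
orientation: [-3.141, 0.002, -3.115]
wrist_force: [0.2, -0.1, 1.7]
gripper_width: 0.236
```

>>> servo_tool([
  {"dp":[0,0,0.02],"dr":[0,0,0],"gripper":-1},
  {"dp":[0,0,0.03],"dr":[0,0,0],"gripper":-1},
  {"dp":[-0.01,0,0.03],"dr":[0,0,0],"gripper":-1},
  {"dp":[-0.02,0,0.03],"dr":[0,0,0],"gripper":-1},
  {"dp":[-0.02,0.01,0.03],"dr":[0,0,0],"gripper":-1},
])

```text
t: 12.4
tcp_pos: [0.5328, -0.1825, 0.158]
orientation: [-3.14, 0.001, -3.116]
wrist_force: [0.7, -0.0, -0.7]
gripper_width: 0.234
```

>>> servo_tool([
  {"dp":[-0.01,0.0267,0.005],"dr":[0,0,0.9],"gripper":-1},
  {"dp":[-0.01,0.0267,0.005],"dr":[0,0,0.9],"gripper":-1},
  {"dp":[-0.01,0.0267,0.005],"dr":[0,0,0.9],"gripper":-1},
  {"dp":[-0.01,0.0267,0.005],"dr":[0,0,0.9],"gripper":-1},
  {"dp":[-0.01,0.0267,0],"dr":[0,0,0.9],"gripper":-1},
])

```text
t: 12.82
tcp_pos: [0.4829, -0.0469, 0.178]
orientation: [-3.141, 0.003, -3.037]
wrist_force: [-0.1, -0.6, -0.0]
gripper_width: 0.232
```

>>> servo_tool([
  {"dp":[-0.01,0.0267,0],"dr":[0,0,0.9],"gripper":-1},
  {"dp":[-0.01,0.0267,0],"dr":[0,0,0.9],"gripper":-1},
  {"dp":[0,0.0267,0],"dr":[0,0,0.9],"gripper":-1},
  {"dp":[0,0.0267,0],"dr":[0,0,0.9],"gripper":-1},
  {"dp":[0,0.0267,0],"dr":[0,0,0.9],"gripper":-1},
])

```text
t: 13.23
tcp_pos: [0.4627, 0.087, 0.1772]
orientation: [-3.141, 0.001, -2.958]
wrist_force: [1.3, -0.7, -0.5]
gripper_width: 0.234
```

>>> servo_tool([
  {"dp":[0,0.0267,0],"dr":[0,0,0.9],"gripper":-1},
  {"dp":[0,0.0267,0],"dr":[0,0,0.9],"gripper":-1},
  {"dp":[0,0.0267,0],"dr":[0,0,0.9],"gripper":-1},
  {"dp":[0,0.0267,0],"dr":[0,0,0.3],"gripper":-1},
  {"dp":[0,0,0],"dr":[0,0,0],"gripper":-1},
])

```text
t: 13.65
tcp_pos: [0.4627, 0.1965, 0.177]
orientation: [3.14, 0.001, -2.903]
wrist_force: [-0.2, 0.7, -0.1]
gripper_width: 0.236
```

>>> servo_tool([
  {"dp":[0.018,0.0043,0],"dr":[0,0,0],"gripper":-1},
  {"dp":[0.018,0.0043,-0.008],"dr":[0,0,0],"gripper":-1},
  {"dp":[0.016,0.004,-0.008],"dr":[0,0,0],"gripper":-1},
  {"dp":[0,0,0],"dr":[0,0,0],"gripper":-1},
  {"dp":[0,0,0],"dr":[0,0,0],"gripper":-1},
])

```text
t: 14.07
tcp_pos: [0.5148, 0.2046, 0.16]
orientation: [-3.141, -0.002, -2.906]
wrist_force: [0.1, -0.2, 0.2]
gripper_width: 0.232
```

Run:
```python
from h import *
st();d=snap('scene','s9');e=snap('top','t9')
a=cv2.resize(d['img'][130:230,330:450],(480,400),interpolation=cv2.INTER_CUBIC); b=cv2.resize(e['img'][150:250,220:300],(320,400),interpolation=cv2.INTER_CUBIC)
cv2.imwrite('pics/c11.png',np.hstack([a,b]))
```

```text
t14.07 tcp [0.5148, 0.2046, 0.16] rpy [-179.99, -0.1, -166.52] F [0.1, -0.2, 0.2] w 0.232
```

View pics/c11.png

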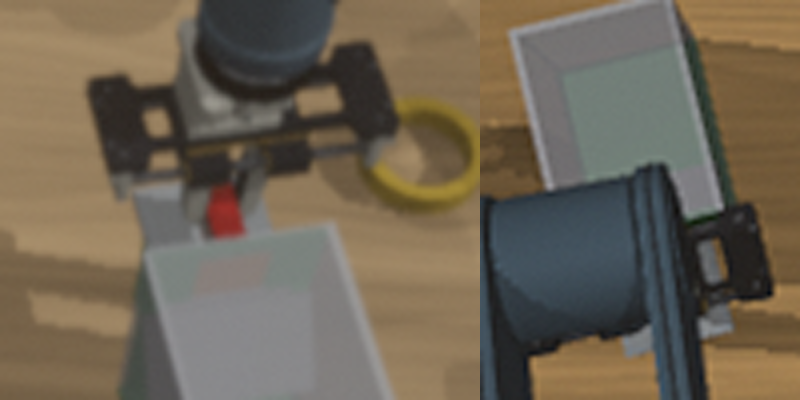

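Run:
```python
from h import *
z=load('s9'); f=lambda x,y,h: onz(z,x/4-.375+330,y/4-.375+130,h)
O=np.array([.586,.221]);u=np.array([np.cos(.2356),np.sin(.2356)]);v=np.array([-u[1],u[0]])
for p in [(193,288,.132),(264,280,.132),(205,258,.181),(268,252,.181)]:
    q=f(*p); print(p,q.round(4),((q[:2]-O)@u).round(4),((q[:2]-O)@v).round(4))
# apron front corners, roof front corners
for p in [(146,253,.197),(336,225,.197),(134,190,.13)]:
    q=f(*p); print(p,q.round(4),((q[:2]-O)@u).round(4),((q[:2]-O)@v).round(4))
m=np.array([.5148,.2046])-O; print('tcp',m@u,m@v)
```

```text
(193, 288, 0.132) [0.5626 0.1932 0.132 ] -0.0293 -0.0216
(264, 280, 0.132) [0.5528 0.2422 0.132 ] -0.0273 0.0284
(205, 258, 0.181) [0.5683 0.1951 0.181 ] -0.0233 -0.0211
(268, 252, 0.181) [0.5608 0.237  0.181 ] -0.0208 0.0215
(146, 253, 0.197) [0.5771 0.1544 0.197 ] -0.0242 -0.0627
(336, 225, 0.197) [0.5468 0.2798 0.197 ] -0.0244 0.0663
(134, 190, 0.13) [0.4829 0.1519 0.13  ] -0.1164 -0.0431
tcp -0.07306125540299213 0.0006730222423843064
```

Cartridge and flap line up within 2 mm (scene view: flap centre at v≈+2 mm; TCP at +0.7 mm). Lower, release, back off, close, push.

>>> servo_tool([
  {"dp":[0,0.001,-0.008],"dr":[0,0,0],"gripper":-1},
  {"dp":[0,0,-0.006],"dr":[0,0,0],"gripper":-1},
  {"dp":[0,0,-0.003],"dr":[0,0,0],"gripper":-1},
  {"dp":[0,0,0],"dr":[0,0,0],"gripper":-1},
])

```text
t: 14.5
tcp_pos: [0.5143, 0.206, 0.1429]
orientation: [-3.142, -0.001, -2.906]
wrist_force: [-0.2, -0.1, 0.8]
gripper_width: 0.235
```

>>> servo_tool([
  {"dp":[0,0,0],"dr":[0,0,0],"gripper":-0.3},
  {"dp":[0,0,0],"dr":[0,0,0],"gripper":-0.3},
  {"dp":[0,0,0],"dr":[0,0,0],"gripper":-0.3},
  {"dp":[0,0,0],"dr":[0,0,0],"gripper":-0.3},
])

```text
t: 14.83
tcp_pos: [0.5151, 0.2062, 0.1436]
orientation: [-3.142, 0.0, -2.906]
wrist_force: [-0.6, -0.4, -0.7]
gripper_width: 0.348
```

>>> servo_tool([
  {"dp":[-0.0107,-0.0026,0],"dr":[0,0,0],"gripper":-0.3},
  {"dp":[-0.0107,-0.0026,0],"dr":[0,0,0],"gripper":-0.3},
  {"dp":[-0.0107,-0.0026,0],"dr":[0,0,0],"gripper":-0.3},
  {"dp":[-0.0107,-0.0026,0],"dr":[0,0,0],"gripper":-0.3},
  {"dp":[0,0,0],"dr":[0,0,0],"gripper":-1},
])

```text
t: 15.25
tcp_pos: [0.4703, 0.1956, 0.1434]
orientation: [3.141, -0.002, -2.906]
wrist_force: [0.1, 0.8, 0.3]
gripper_width: 0.313
```

>>> servo_tool([
  {"dp":[0,0,-0.003],"dr":[0,0,0],"gripper":-1},
  {"dp":[0,0,0],"dr":[0,0,0],"gripper":-1},
  {"dp":[0,0,0],"dr":[0,0,0],"gripper":-1},
  {"dp":[0,0,0],"dr":[0,0,0],"gripper":-1},
])

```text
t: 15.58
tcp_pos: [0.4727, 0.1959, 0.1404]
orientation: [3.142, 0.0, -2.906]
wrist_force: [0.1, 0.5, -0.2]
gripper_width: 0.039
```

>>> servo_tool([
  {"dp":[0.0097,0.0023,0],"dr":[0,0,0],"gripper":-1},
  {"dp":[0.0097,0.0023,0],"dr":[0,0,0],"gripper":-1},
  {"dp":[0.0097,0.0023,0],"dr":[0,0,0],"gripper":-1},
  {"dp":[0.0097,0.0023,0],"dr":[0,0,0],"gripper":-1},
  {"dp":[0.0097,0.0023,0],"dr":[0,0,0],"gripper":-1},
])

```text
t: 16.0
tcp_pos: [0.5221, 0.2076, 0.1404]
orientation: [-3.142, 0.0, -2.906]
wrist_force: [-0.5, -0.2, 1.2]
gripper_width: 0.003
```

>>> servo_tool([
  {"dp":[0.0097,0.0023,0],"dr":[0,0,0],"gripper":-1},
  {"dp":[0.0097,0.0023,0],"dr":[0,0,0],"gripper":-1},
  {"dp":[0,0,0],"dr":[0,0,0],"gripper":-1},
])

```text
t: 16.25
tcp_pos: [0.5424, 0.2122, 0.1404]
orientation: [-3.142, 0.002, -2.906]
wrist_force: [-0.9, 0.9, 0.9]
gripper_width: 0.006
```

Run:
```python
from h import *
st();d=snap('scene','s10')
im=d['img']; hsv=cv2.cvtColor(im,cv2.COLOR_BGR2HSV);H,S,V=[hsv[...,i].astype(int) for i in range(3)]
m=((H<8)|(H>172))&(S>110)&(V>60); m[:, :350]=0; m[:,450:]=0
y,x=np.nonzero(m); print(len(x),x.mean() if len(x) else 0,y.mean() if len(x) else 0, (x.min(),x.max(),y.min(),y.max()) if len(x) else 0)
cv2.imwrite('pics/c12.png',cv2.resize(im[140:280,340:460],(480,560),interpolation=cv2.INTER_CUBIC))
```

```text
t16.25 tcp [0.5424, 0.2122, 0.1404] rpy [-179.99, 0.1, -166.52] F [-0.9, 0.9, 0.9] w 0.006
9 358.6666666666667 8.333333333333334 (np.int64(350), np.int64(368), np.int64(0), np.int64(12))
```

View pics/c12.png

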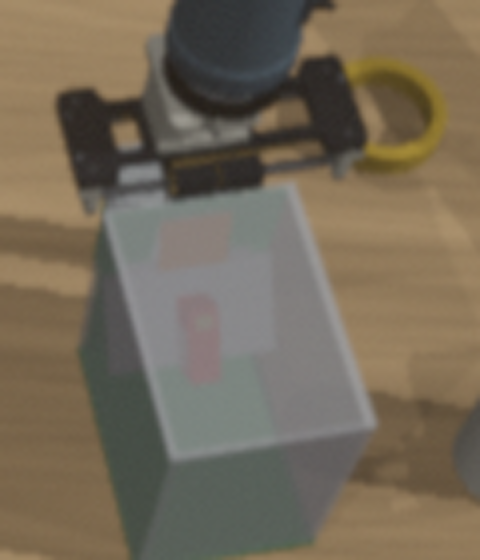

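Red is inside on its way down the slide and the flap is shut (orange panel at crop (195,240), cartridge at (200,340)). Back off and fetch yellow.

>>> servo_tool([
  {"dp":[-0.015,-0.0035,0.005],"dr":[0,0,0],"gripper":-1},
  {"dp":[-0.025,-0.006,0.015],"dr":[0,0,0],"gripper":-0.3},
  {"dp":[-0.025,-0.006,0.02],"dr":[0,0,0],"gripper":-0.3},
  {"dp":[-0.01,-0.015,0.01],"dr":[0,0,-0.7],"gripper":-0.3},
  {"dp":[0.0062,-0.0284,0],"dr":[0,0,-0.7],"gripper":-0.3},
])

```text
t: 16.72
tcp_pos: [0.4689, 0.1548, 0.193]
orientation: [3.141, 0.003, -2.927]
wrist_force: [0.5, 0.8, 0.5]
gripper_width: 0.245
```

>>> servo_tool([
  {"dp":[0.0062,-0.0284,0],"dr":[0,0,-0.7],"gripper":-0.3},
  {"dp":[0.0062,-0.0284,0],"dr":[0,0,-0.7],"gripper":-0.3},
  {"dp":[0.0062,-0.0284,0],"dr":[0,0,-0.7],"gripper":-0.3},
  {"dp":[0.0062,-0.0284,0],"dr":[0,0,-0.7],"gripper":-0.3},
  {"dp":[0.0062,-0.0284,0],"dr":[0,0,-0.7],"gripper":-0.3},
])

```text
t: 17.13
tcp_pos: [0.5019, 0.0098, 0.1907]
orientation: [3.142, 0.0, -2.992]
wrist_force: [-0.0, 0.0, -0.4]
gripper_width: 0.344
```

>>> servo_tool([
  {"dp":[0.0062,-0.0284,0],"dr":[0,0,-0.7],"gripper":-0.3},
  {"dp":[0.0062,-0.0284,0],"dr":[0,0,-0.7],"gripper":-0.3},
  {"dp":[0.0062,-0.0284,0],"dr":[0,0,-0.7],"gripper":-0.3},
  {"dp":[0.0062,-0.0284,0],"dr":[0,0,-0.7],"gripper":-0.3},
  {"dp":[0.0062,-0.0284,0],"dr":[0,0,-0.7],"gripper":-0.3},
])

```text
t: 17.55
tcp_pos: [0.5329, -0.1323, 0.1906]
orientation: [3.141, -0.0, -3.053]
wrist_force: [1.2, 0.3, 0.2]
gripper_width: 0.348
```

>>> servo_tool([
  {"dp":[0.0062,-0.0284,-0.02],"dr":[0,0,-0.7],"gripper":-0.3},
  {"dp":[0.0062,-0.0284,-0.02],"dr":[0,0,-0.7],"gripper":-0.3},
  {"dp":[0.0062,-0.0284,-0.02],"dr":[0,0,-0.7],"gripper":-0.3},
  {"dp":[0.0062,-0.0284,-0.02],"dr":[0,0,0],"gripper":-0.3},
  {"dp":[0,0,0],"dr":[0,0,0],"gripper":-0.3},
])

```text
t: 17.97
tcp_pos: [0.5564, -0.2484, 0.106]
orientation: [3.14, -0.005, -3.093]
wrist_force: [0.0, 0.3, 0.8]
gripper_width: 0.353
```

Run:
```python
from h import *
s=st();d=snap('scene','s11');z=load('s11')
def blob(im,m):
    m=cv2.morphologyEx(m.astype(np.uint8),cv2.MORPH_OPEN,np.ones((2,2))); y,x=np.nonzero(m); return (len(x),x.min(),x.max(),y.min(),y.max()) if len(x) else None
im=d['img'];hsv=cv2.cvtColor(im,cv2.COLOR_BGR2HSV);H,S,V=[hsv[...,i].astype(int) for i in range(3)]
m=(H>20)&(H<34)&(S>150)&(V>90); r=np.zeros_like(m); r[203:214,198:232]=1; b=blob(im,m&r); print(b)
if b: print(onz(z,b[1],b[3],.035),onz(z,b[2]+1,b[3],.035))
print(proj(z,[.557,-.2996,.035]))
```

```text
t17.97 tcp [0.5564, -0.2484, 0.106] rpy [179.91, -0.26, -177.2] F [0.0, 0.3, 0.8] w 0.353
(52, np.int64(208), np.int64(217), np.int64(208), np.int64(214))
[ 0.55993784 -0.2973848   0.035     ] [ 0.55797172 -0.26796266  0.035     ]
[207.44171671 207.09798569]
```

>>> servo_tool([
  {"dp":[0.01,-0.02,0],"dr":[0,0,-0.7],"gripper":-0.3},
  {"dp":[0.0105,-0.019,0],"dr":[0,0,-0.7],"gripper":-0.3},
  {"dp":[0,0,-0.01],"dr":[0,0,0],"gripper":-0.3},
  {"dp":[0,0,0],"dr":[0,0,0],"gripper":-0.3},
  {"dp":[0,0,0],"dr":[0,0,0],"gripper":-0.3},
])

```text
t: 18.43
tcp_pos: [0.5777, -0.2819, 0.1002]
orientation: [3.14, -0.002, -3.113]
wrist_force: [-0.3, 0.0, -0.1]
gripper_width: 0.352
```

Run:
```python
from h import *
s=st();d=snap('scene','s12');z=load('s12')
a=cv2.resize(d['img'][160:230,180:290],(660,420),interpolation=cv2.INTER_CUBIC); cv2.imwrite('pics/c13.png',a)
im=d['img'];hsv=cv2.cvtColor(im,cv2.COLOR_BGR2HSV);H,S,V=[hsv[...,i].astype(int) for i in range(3)]
m=(H>20)&(H<34)&(S>130)&(V>80)
for r in range(203,216): print(r,''.join('#' if q else '.' for q in m[r,195:235]))
```

```text
t18.43 tcp [0.5777, -0.2819, 0.1002] rpy [179.9, -0.09, -178.36] F [-0.3, 0.0, -0.1] w 0.352
203 ........................................
204 ........................................
205 ........................................
206 ........................................
207 .............######.....................
208 ............#########...................
209 ............#########...................
210 ............#########...................
211 ............##########..................
212 ...........###########..................
213 ...........###########..................
214 ...........###########..................
215 ...........###########..................
```

>>> servo_tool([
  {"dp":[0,-0.004,-0.015],"dr":[0,0,0],"gripper":-0.3},
  {"dp":[0,0,-0.015],"dr":[0,0,0],"gripper":-0.3},
  {"dp":[0,0,-0.01],"dr":[0,0,0],"gripper":-0.3},
  {"dp":[0,0,0],"dr":[0,0,0],"gripper":-0.3},
])

```text
t: 18.82
tcp_pos: [0.577, -0.2856, 0.0586]
orientation: [3.139, -0.003, -3.113]
wrist_force: [-0.1, -0.3, -0.2]
gripper_width: 0.352
```

>>> servo_tool([
  {"dp":[0,-0.001,-0.012],"dr":[0,0,0],"gripper":-0.3},
  {"dp":[0,0,-0.012],"dr":[0,0,0],"gripper":-0.3},
  {"dp":[0,0,-0.01],"dr":[0,0,0],"gripper":-0.3},
  {"dp":[0,0,-0.007],"dr":[0,0,0],"gripper":-0.3},
  {"dp":[0,0,0],"dr":[0,0,0],"gripper":-0.3},
])

```text
t: 19.23
tcp_pos: [0.5774, -0.2877, 0.0172]
orientation: [3.139, -0.003, -3.114]
wrist_force: [-0.4, -0.4, -0.6]
gripper_width: 0.353
```

>>> servo_tool([
  {"dp":[0,0,0],"dr":[0,0,0],"gripper":-1},
  {"dp":[0,0,0],"dr":[0,0,0],"gripper":-1},
  {"dp":[0,0,0],"dr":[0,0,0],"gripper":-1},
  {"dp":[0,0,0],"dr":[0,0,0],"gripper":-1},
  {"dp":[0,0,0],"dr":[0,0,0],"gripper":-1},
])

```text
t: 19.65
tcp_pos: [0.5788, -0.2888, 0.0199]
orientation: [-3.141, 0.001, -3.114]
wrist_force: [0.5, 0.7, -0.3]
gripper_width: 0.236
```

>>> servo_tool([
  {"dp":[0,0,0.02],"dr":[0,0,0],"gripper":-1},
  {"dp":[0,0,0.03],"dr":[0,0,0],"gripper":-1},
  {"dp":[-0.01,0,0.03],"dr":[0,0,0],"gripper":-1},
  {"dp":[-0.02,0,0.03],"dr":[0,0,0],"gripper":-1},
  {"dp":[-0.02,0.01,0.03],"dr":[0,0,0],"gripper":-1},
])

```text
t: 20.07
tcp_pos: [0.5283, -0.2799, 0.1608]
orientation: [-3.14, 0.001, -3.114]
wrist_force: [0.2, -0.3, -0.1]
gripper_width: 0.234
```

>>> servo_tool([
  {"dp":[-0.01,0.0278,0.005],"dr":[0,0,0.9],"gripper":-1},
  {"dp":[-0.01,0.0278,0.005],"dr":[0,0,0.9],"gripper":-1},
  {"dp":[-0.01,0.0278,0.005],"dr":[0,0,0.9],"gripper":-1},
  {"dp":[-0.01,0.0278,0.005],"dr":[0,0,0.9],"gripper":-1},
  {"dp":[-0.01,0.0278,0],"dr":[0,0,0.9],"gripper":-1},
])

```text
t: 20.48
tcp_pos: [0.4784, -0.1388, 0.1809]
orientation: [-3.14, 0.002, -3.035]
wrist_force: [0.1, 0.4, -0.3]
gripper_width: 0.232
```

>>> servo_tool([
  {"dp":[-0.01,0.0278,0],"dr":[0,0,0.9],"gripper":-1},
  {"dp":[-0.005,0.0278,0],"dr":[0,0,0.9],"gripper":-1},
  {"dp":[0,0.0278,0],"dr":[0,0,0.9],"gripper":-1},
  {"dp":[0,0.0278,0],"dr":[0,0,0.9],"gripper":-1},
  {"dp":[0,0.0278,0],"dr":[0,0,0.9],"gripper":-1},
])

```text
t: 20.9
tcp_pos: [0.4633, 0.0006, 0.18]
orientation: [-3.141, 0.001, -2.956]
wrist_force: [0.3, -0.2, -0.2]
gripper_width: 0.233
```

>>> servo_tool([
  {"dp":[0,0.0278,0],"dr":[0,0,0.9],"gripper":-1},
  {"dp":[0,0.0278,0],"dr":[0,0,0.9],"gripper":-1},
  {"dp":[0,0.0278,0],"dr":[0,0,0.9],"gripper":-1},
  {"dp":[0,0.0278,0],"dr":[0,0,0.2],"gripper":-1},
  {"dp":[0,0.0278,0],"dr":[0,0,0],"gripper":-1},
])

```text
t: 21.32
tcp_pos: [0.4634, 0.1398, 0.1799]
orientation: [-3.141, 0.001, -2.906]
wrist_force: [0.0, -0.9, -0.4]
gripper_width: 0.232
```

>>> servo_tool([
  {"dp":[0,0.0278,0],"dr":[0,0,0],"gripper":-1},
  {"dp":[0,0.0278,0],"dr":[0,0,0],"gripper":-1},
  {"dp":[0,0,0],"dr":[0,0,0],"gripper":-1},
  {"dp":[0,0,0],"dr":[0,0,0],"gripper":-1},
  {"dp":[0,0,0],"dr":[0,0,0],"gripper":-1},
])

```text
t: 21.73
tcp_pos: [0.4634, 0.1936, 0.1795]
orientation: [-3.141, -0.0, -2.905]
wrist_force: [0.1, -0.1, -0.4]
gripper_width: 0.234
```

>>> servo_tool([
  {"dp":[0.018,0.0043,0],"dr":[0,0,0],"gripper":-1},
  {"dp":[0.018,0.0043,-0.008],"dr":[0,0,0],"gripper":-1},
  {"dp":[0.015,0.0035,-0.01],"dr":[0,0,0],"gripper":-1},
  {"dp":[0,0,0],"dr":[0,0,0],"gripper":-1},
  {"dp":[0,0,0],"dr":[0,0,0],"gripper":-1},
])

```text
t: 22.15
tcp_pos: [0.5144, 0.2046, 0.1608]
orientation: [-3.141, -0.002, -2.908]
wrist_force: [-1.2, 0.4, -0.4]
gripper_width: 0.234
```

>>> servo_tool([
  {"dp":[0,0,-0.008],"dr":[0,0,0],"gripper":-1},
  {"dp":[0,0,-0.006],"dr":[0,0,0],"gripper":-1},
  {"dp":[0,0,-0.001],"dr":[0,0,0],"gripper":-1},
  {"dp":[0,0,0],"dr":[0,0,0],"gripper":-1},
])

```text
t: 22.48
tcp_pos: [0.5136, 0.2058, 0.146]
orientation: [3.142, -0.001, -2.906]
wrist_force: [0.2, 0.3, -0.9]
gripper_width: 0.234
```

Run:
```python
from h import *
st();d=snap('scene','s13');z=load('s13')
im=d['img'];hsv=cv2.cvtColor(im,cv2.COLOR_BGR2HSV);H,S,V=[hsv[...,i].astype(int) for i in range(3)]
m=(H>18)&(H<34)&(S>100)&(V>80)
for r in range(170,192): print(r,''.join('#' if q else '.' for q in m[r,365:415]))
O=np.array([.586,.221]);u=np.array([np.cos(.2356),np.sin(.2356)])
for a in(-.094,-.038): print(proj(z,[*(O+a*u),.16]))
```

```text
t22.48 tcp [0.5136, 0.2058, 0.146] rpy [180.0, -0.07, -166.5] F [0.2, 0.3, -0.9] w 0.234
170 ..................................................
171 ..................................................
172 ..................................................
173 ..................................................
174 ..................................................
175 ..................................................
176 ..................................................
177 ..................................................
178 ..................................................
179 ..................#####...........................
180 ..................#####...........................
181 .................######...........................
182 .................#######..........................
183 .................#######..........................
184 .................########.........................
185 ................#########.........................
186 ................#########.........................
187 ................#########.........................
188 .................#######..........................
189 ..................................................
190 ..................................................
191 ..................................................
[381.07339087 175.59463416]
[386.09360286 192.50153628]
```

>>> servo_tool([
  {"dp":[0,0,-0.001],"dr":[0,0,0],"gripper":-1},
  {"dp":[0,0,0],"dr":[0,0,0],"gripper":-0.3},
  {"dp":[0,0,0],"dr":[0,0,0],"gripper":-0.3},
  {"dp":[0,0,0],"dr":[0,0,0],"gripper":-0.3},
  {"dp":[0,0,0],"dr":[0,0,0],"gripper":-0.3},
])

```text
t: 22.95
tcp_pos: [0.5147, 0.2062, 0.1457]
orientation: [-3.142, 0.0, -2.906]
wrist_force: [-0.3, 0.6, 0.2]
gripper_width: 0.348
```

>>> servo_tool([
  {"dp":[-0.0107,-0.0026,0],"dr":[0,0,0],"gripper":-0.3},
  {"dp":[-0.0107,-0.0026,0],"dr":[0,0,0],"gripper":-0.3},
  {"dp":[-0.0107,-0.0026,0],"dr":[0,0,0],"gripper":-0.3},
  {"dp":[-0.0107,-0.0026,0],"dr":[0,0,0],"gripper":-0.3},
  {"dp":[0,0,0],"dr":[0,0,0],"gripper":-1},
])

```text
t: 23.37
tcp_pos: [0.4699, 0.1955, 0.1454]
orientation: [3.141, -0.002, -2.906]
wrist_force: [-0.4, 0.3, 0.6]
gripper_width: 0.316
```

>>> servo_tool([
  {"dp":[0,0,-0.005],"dr":[0,0,0],"gripper":-1},
  {"dp":[0,0,0],"dr":[0,0,0],"gripper":-1},
  {"dp":[0,0,0],"dr":[0,0,0],"gripper":-1},
  {"dp":[0,0,0],"dr":[0,0,0],"gripper":-1},
])

```text
t: 23.7
tcp_pos: [0.4723, 0.1958, 0.1403]
orientation: [-3.142, -0.0, -2.906]
wrist_force: [1.0, -0.3, -0.3]
gripper_width: 0.042
```

>>> servo_tool([
  {"dp":[0.0097,0.0023,0],"dr":[0,0,0],"gripper":-1},
  {"dp":[0.0097,0.0023,0],"dr":[0,0,0],"gripper":-1},
  {"dp":[0.0097,0.0023,0],"dr":[0,0,0],"gripper":-1},
  {"dp":[0.0097,0.0023,0],"dr":[0,0,0],"gripper":-1},
  {"dp":[0.0097,0.0023,0],"dr":[0,0,0],"gripper":-1},
])

```text
t: 24.12
tcp_pos: [0.5217, 0.2075, 0.1404]
orientation: [-3.142, 0.0, -2.906]
wrist_force: [-0.4, -0.3, 0.8]
gripper_width: 0.009
```

>>> servo_tool([
  {"dp":[0.0097,0.0023,0],"dr":[0,0,0],"gripper":-1},
  {"dp":[0.0097,0.0023,0],"dr":[0,0,0],"gripper":-1},
  {"dp":[0,0,0],"dr":[0,0,0],"gripper":-1},
  {"dp":[0,0,0],"dr":[0,0,0],"gripper":-1},
])

```text
t: 24.45
tcp_pos: [0.5402, 0.2119, 0.1402]
orientation: [3.142, -0.0, -2.906]
wrist_force: [0.2, -0.9, 0.1]
gripper_width: 0.01
```

Retract, then view the box, lid and knife.

>>> servo_tool([
  {"dp":[-0.015,-0.0035,0.005],"dr":[0,0,0],"gripper":-1},
  {"dp":[-0.025,-0.006,0.015],"dr":[0,0,0],"gripper":-1},
  {"dp":[-0.03,-0.006,0.02],"dr":[0,0,0],"gripper":-1},
  {"dp":[-0.03,-0.02,0.02],"dr":[0,0,-0.7],"gripper":-1},
  {"dp":[-0.03,-0.02,0.02],"dr":[0,0,-0.7],"gripper":-1},
])

```text
t: 24.87
tcp_pos: [0.4075, 0.1561, 0.2207]
orientation: [3.142, -0.001, -2.929]
wrist_force: [0.7, -0.5, 0.6]
gripper_width: 0.002
```

Run:
```python
from h import *
st();d=snap('scene','s14');e=snap('top','t14')
a=cv2.resize(d['img'][130:270,180:450],(790,410),interpolation=cv2.INTER_CUBIC); 
cv2.imwrite('pics/c14.png',a)
```

```text
t24.87 tcp [0.4075, 0.1561, 0.2207] rpy [180.0, -0.07, -167.84] F [0.7, -0.5, 0.6] w 0.002
```

View pics/c14.png

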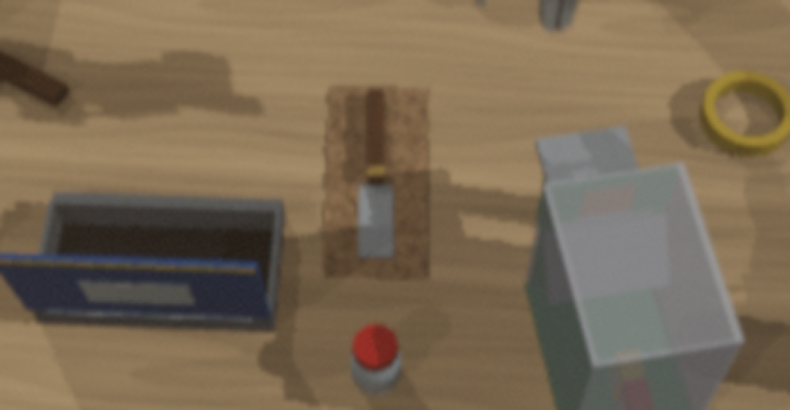

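Both cartridges are at the back of the box (yellow at (628,360), red at (635,390)). The flap is shut, the case is empty and the knife is on the mat. Next: the lid's angle, while moving to behind it.

>>> servo_tool([
  {"dp":[0.0198,-0.0248,0.004],"dr":[0,0,-0.7],"gripper":-1},
  {"dp":[0.0198,-0.0248,0.004],"dr":[0,0,-0.7],"gripper":-1},
  {"dp":[0.0198,-0.0248,0.004],"dr":[0,0,-0.7],"gripper":-1},
  {"dp":[0.0198,-0.0248,0.004],"dr":[0,0,-0.7],"gripper":-1},
  {"dp":[0.0198,-0.0248,0.004],"dr":[0,0,-0.7],"gripper":-1},
])

```text
t: 25.38
tcp_pos: [0.5094, 0.0313, 0.2403]
orientation: [3.141, 0.0, -2.992]
wrist_force: [0.4, 0.2, 1.1]
gripper_width: 0.005
```

>>> servo_tool([
  {"dp":[0.0198,-0.0248,0],"dr":[0,0,-0.7],"gripper":-1},
  {"dp":[0.0198,-0.0248,0],"dr":[0,0,-0.7],"gripper":-1},
  {"dp":[0.0198,-0.0248,0],"dr":[0,0,-0.7],"gripper":-1},
  {"dp":[0.0198,-0.0248,0],"dr":[0,0,-0.7],"gripper":-1},
  {"dp":[0.0198,-0.0248,0],"dr":[0,0,-0.7],"gripper":-1},
])

```text
t: 25.8
tcp_pos: [0.6085, -0.0928, 0.2396]
orientation: [3.141, -0.001, -3.053]
wrist_force: [-0.1, 0.1, 0.7]
gripper_width: 0.004
```

>>> servo_tool([
  {"dp":[0.0198,-0.0248,0],"dr":[0,0,-0.7],"gripper":-1},
  {"dp":[0.0198,-0.0248,0],"dr":[0,0,-0.7],"gripper":-1},
  {"dp":[0.0198,-0.0248,0],"dr":[0,0,-0.7],"gripper":-1},
  {"dp":[0.0198,-0.0248,0],"dr":[0,0,-0.7],"gripper":-1},
  {"dp":[0.0198,-0.0248,0],"dr":[0,0,-0.7],"gripper":-1},
])

```text
t: 26.22
tcp_pos: [0.7075, -0.2167, 0.2394]
orientation: [3.141, -0.001, -3.114]
wrist_force: [0.6, 0.2, -0.1]
gripper_width: 0.005
```

Run:
```python
from h import *
st()
for fn,pts in [('s14',[(180+129/2.926,130+263/2.926)]),('t7',[(300+383/4,150+92/4)])]:
    z=load(fn)
    for p in pts:
        e,d=ray(z,*p); best=min(((abs(np.hypot((e+d*k)[0]-.647,(e+d*k)[2]-.044)-.134),k) for k in np.linspace(1.0*abs((e[2]-.2)/d[2]),abs((e[2]-.12)/d[2]),400)))
        q=e+d*best[1]; print(fn,best[0].round(4),q.round(4),'theta',np.degrees(np.arctan2(q[2]-.044,.647-q[0])))
```

```text
t26.22 tcp [0.7075, -0.2167, 0.2394] rpy [179.97, -0.04, -178.43] F [0.6, 0.2, -0.1] w 0.005
s14 0.0001 [ 0.67   -0.207   0.1759] theta 99.87533347652045
t7 0.0 [ 0.6619 -0.2148  0.1771] theta 96.40384605190094
```

Two views give a lid angle of about 96-100°. Descend behind it and swing it shut along the arc.

>>> servo_tool([
  {"dp":[0,0,-0.02],"dr":[0,0,0],"gripper":-1},
  {"dp":[0,0,-0.025],"dr":[0,0,0],"gripper":-1},
  {"dp":[0,0,-0.025],"dr":[0,0,0],"gripper":-1},
  {"dp":[0,0,-0.02],"dr":[0,0,0],"gripper":-1},
  {"dp":[0,0,-0.012],"dr":[0,0,0],"gripper":-1},
])

```text
t: 26.63
tcp_pos: [0.7054, -0.2149, 0.1341]
orientation: [3.139, -0.005, -3.114]
wrist_force: [-0.3, -1.1, 0.1]
gripper_width: 0.005
```

>>> servo_tool([
  {"dp":[-0.015,0,0],"dr":[0,0,0],"gripper":-1},
  {"dp":[-0.015,0,0],"dr":[0,0,0],"gripper":-1},
  {"dp":[-0.012,0,0.001],"dr":[0,0,0],"gripper":-1},
  {"dp":[-0.012,0,0],"dr":[0,0,0],"gripper":-1},
  {"dp":[0,0,0],"dr":[0,0,0],"gripper":-1},
])

```text
t: 27.05
tcp_pos: [0.6514, -0.2156, 0.1398]
orientation: [3.142, -0.001, -3.114]
wrist_force: [0.7, -0.2, -1.0]
gripper_width: 0.005
```

>>> servo_tool([
  {"dp":[-0.009,0,-0.001],"dr":[0,0,0],"gripper":-1},
  {"dp":[-0.008,0,-0.001],"dr":[0,0,0],"gripper":-1},
  {"dp":[-0.012,0,-0.003],"dr":[0,0,0],"gripper":-1},
  {"dp":[-0.011,0,-0.005],"dr":[0,0,0],"gripper":-1},
  {"dp":[0,0,0],"dr":[0,0,0],"gripper":-1},
])

```text
t: 27.47
tcp_pos: [0.611, -0.2154, 0.1287]
orientation: [3.141, -0.002, -3.114]
wrist_force: [-0.4, -0.2, -0.1]
gripper_width: 0.003
```

>>> servo_tool([
  {"dp":[-0.01,0,-0.006],"dr":[0,0,0],"gripper":-1},
  {"dp":[-0.009,0,-0.008],"dr":[0,0,0],"gripper":-1},
  {"dp":[-0.008,0,-0.009],"dr":[0,0,0],"gripper":-1},
  {"dp":[-0.008,0,-0.01],"dr":[0,0,0],"gripper":-1},
  {"dp":[-0.007,0,-0.011],"dr":[0,0,0],"gripper":-1},
])

```text
t: 27.88
tcp_pos: [0.5715, -0.216, 0.0858]
orientation: [-3.141, 0.002, -3.114]
wrist_force: [0.8, 0.0, -0.1]
gripper_width: 0.008
```

>>> servo_tool([
  {"dp":[-0.006,0,-0.01],"dr":[0,0,0],"gripper":-1},
  {"dp":[-0.005,0,-0.008],"dr":[0,0,0],"gripper":-1},
  {"dp":[-0.003,0,-0.007],"dr":[0,0,0],"gripper":-1},
  {"dp":[0,0,0],"dr":[0,0,0],"gripper":-1},
  {"dp":[0,0,0],"dr":[0,0,0],"gripper":-1},
])

```text
t: 28.3
tcp_pos: [0.5568, -0.2157, 0.0603]
orientation: [3.141, -0.0, -3.114]
wrist_force: [0.1, 0.0, 0.1]
gripper_width: 0.006
```

>>> servo_tool([
  {"dp":[-0.005,0,-0.004],"dr":[0,0,0],"gripper":-1},
  {"dp":[-0.005,0,-0.003],"dr":[0,0,0],"gripper":-1},
  {"dp":[-0.005,0,-0.002],"dr":[0,0,0],"gripper":-1},
  {"dp":[0,0,0],"dr":[0,0,0],"gripper":-1},
])

```text
t: 28.63
tcp_pos: [0.5402, -0.2153, 0.051]
orientation: [3.141, -0.002, -3.114]
wrist_force: [0.1, 0.2, 0.0]
gripper_width: 0.006
```

>>> servo_tool([
  {"dp":[0,0,-0.001],"dr":[0,0,0],"gripper":-1},
  {"dp":[0,0,-0.001],"dr":[0,0,0],"gripper":-1},
])

```text
t: 28.8
tcp_pos: [0.5416, -0.2159, 0.0501]
orientation: [-3.141, 0.0, -3.114]
wrist_force: [-3.9, 2.8, 13.9]
gripper_width: 0.006
```

A 13.9 N upward force at z = 0.050 means the lid is seated on the rim. Lift off and check everything.

>>> servo_tool([
  {"dp":[0,0,0.01],"dr":[0,0,0],"gripper":-1},
  {"dp":[0,0,0.03],"dr":[0,0,0],"gripper":-1},
  {"dp":[0,0,0.035],"dr":[0,0,0],"gripper":-1},
  {"dp":[-0.015,0,0.035],"dr":[0,0,0],"gripper":-1},
  {"dp":[-0.03,0,0.02],"dr":[0,0,0],"gripper":-1},
])

```text
t: 29.22
tcp_pos: [0.5, -0.2171, 0.184]
orientation: [-3.137, 0.007, -3.112]
wrist_force: [0.2, -1.3, 0.4]
gripper_width: 0.003
```

>>> servo_tool([
  {"dp":[-0.035,0,0.01],"dr":[0,0,0],"gripper":-1},
  {"dp":[-0.035,0,0],"dr":[0,0,0],"gripper":-1},
  {"dp":[-0.035,0,0],"dr":[0,0,0],"gripper":-1},
  {"dp":[-0.03,0,0],"dr":[0,0,0],"gripper":-1},
  {"dp":[0,0,0],"dr":[0,0,0],"gripper":-1},
])

```text
t: 29.63
tcp_pos: [0.3575, -0.2146, 0.1899]
orientation: [3.141, -0.002, -3.115]
wrist_force: [-0.8, 0.3, -0.2]
gripper_width: 0.003
```

Run:
```python
from h import *
st();d=snap('scene','s15');e=snap('top','t15')
cv2.imwrite('pics/c15.png',cv2.resize(d['img'][120:300,110:500],(800,369),interpolation=cv2.INTER_CUBIC))
im=e['img'];z=load('t15');hsv=cv2.cvtColor(im,cv2.COLOR_BGR2HSV);H,S,V=[hsv[...,i] for i in range(3)]
roi=np.zeros(H.shape,bool); roi[170:235,345:440]=1
m=roi&(((H>100)&(H<125)&(S>120)&(V>60))|((H>20)&(H<35)&(S>150)&(V>110)))
m=cv2.morphologyEx(m.astype(np.uint8),cv2.MORPH_CLOSE,np.ones((5,5)))
c,_=cv2.findContours(m,cv2.RETR_EXTERNAL,cv2.CHAIN_APPROX_NONE);print('lid now',cv2.minAreaRect(max(c,key=cv2.contourArea)),'was ((390.1,202.9),(37.9,67.6),87.8)')
for a,b in (('top0',im),('scene0',d['img'])):
    D=cv2.absdiff(cv2.imread('pics/'+a+'.png'),b).max(2)>45; D=cv2.morphologyEx(D.astype(np.uint8),cv2.MORPH_OPEN,np.ones((3,3)))
    n,l,s,ce=cv2.connectedComponentsWithStats(D); print(a,[s[i].tolist() for i in range(1,n) if s[i][4]>15])
```

```text
t29.63 tcp [0.3575, -0.2146, 0.1899] rpy [179.99, -0.12, -178.48] F [-0.8, 0.3, -0.2] w 0.003
lid now ((390.2171325683594, 202.86233520507812), (37.8629264831543, 67.43524169921875), 87.87889862060547) was ((390.1,202.9),(37.9,67.6),87.8)
top0 [[317, 210, 8, 21, 109], [330, 213, 4, 6, 24], [330, 221, 6, 15, 67], [346, 249, 117, 151, 7334], [234, 318, 76, 82, 3648], [56, 337, 117, 63, 4797]]
scene0 [[199, 0, 38, 16, 352], [331, 0, 26, 27, 305], [506, 1, 34, 13, 333], [504, 16, 9, 10, 54], [194, 18, 63, 71, 2250], [291, 25, 10, 10, 80], [472, 24, 70, 57, 1755], [340, 27, 55, 69, 2801], [333, 29, 8, 9, 48], [292, 39, 10, 21, 159], [501, 55, 8, 4, 25], [196, 84, 73, 41, 1270], [360, 102, 15, 12, 118], [303, 194, 5, 13, 54], [315, 204, 6, 16, 78]]
```

View pics/c15.png

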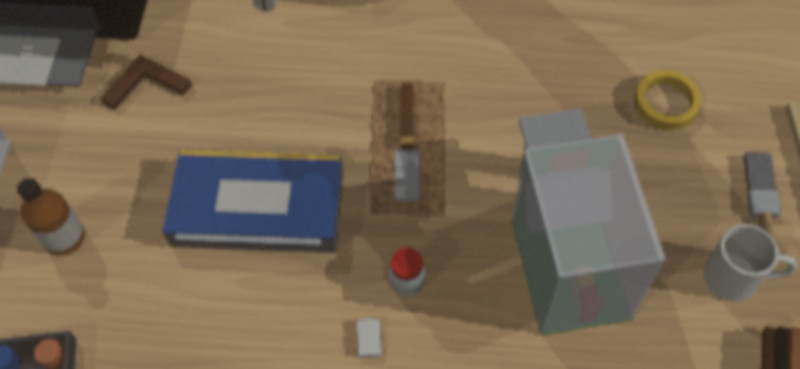

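The lid is shut with the same outline as at the start, the flap is shut and both cartridges are inside. The knife is on the mat, and the only other image differences are the arm and its shadow.

```bash
python3 -c "
from h import *
print(manip.finish_job())"
```

```text
the job is handed in; nothing more can be done
None
```

I levered the lid open with the knife's blade and laid the knife back on its mat. I then pushed the red and yellow cartridges through the flap, swung the lid shut and handed the job in at about 30 s of the 210 s allowed. Red and yellow were the only cartridges in the case; a brightened picture showed bare floor everywhere else.

Last checks:
- **Lid:** its outline matches the starting picture to a fraction of a pixel, and it pushed back with about 14 N when pressed onto the rim.
- **Flap and cartridges:** the flap looks shut, and both cartridges lie at the back of the return box.
- **Knife:** it lies flat on the cork mat. I saw no sign of it being knocked aside, nor of the grip slackening.
- **Other things on the table:** compared with the first pictures, only the knife, the arm and its shadow have changed.

No check failed. The two camera views disagreed slightly: by 3 to 4° on the open lid's angle and by a few millimetres on the return box's position.

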